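# Make up the egg tray and the tea tray

### The arm

A 6-joint arm with a two-finger parallel gripper is mounted at the origin on the work surface. World frame = base frame: x ahead of the robot, y to its left, z up, the work surface at z = 0. Lengths are in m, angles in rad, forces in N, time in s.
With the tool pointing down it reaches from about 0.3 to 0.95 m from the base axis. Payload 3.1 kg.
Tool frame: the origin (TCP) lies at the very end of the fingers, on their centre line; the grasp point (between the pads) lies 19 mm behind it (grip_point_offset is the distance from the TCP to the grasp point, in m); y points along the fingers, x is the direction in which the jaws open and shut, and the axes are right-handed (so a half turn about y gives the same grasp; the last joint's range is limited). The gripper opens to 85 mm and grips with 20 to 120 N. Pads are 22 mm wide; open, the fingers measure 114 mm over their backs; the gripper's body (76 mm by 85 mm) begins 54 mm behind the grasp point. The pads swing forward as they close: fully open they stand 13 mm farther back than shut.
Start: joints at [-1.416, 0.308, 1.634, -0, 1.2, -0.07], TCP at [0.139, -0.609, 0.231] pointing down, gripper open.
Joint ranges: [-3.06, 3.06], [-0.79, 1.96], [0.05, 2.63], [-1.19, 4.34], [0.05, 2.64], [-2.94, 2.94]. Speed limits (rad/s): [2.79, 2.79, 3.14, 3.14, 3.14, 3.14].

### API

Orientations are given as a unit quaternion [w, x, y, z].
In Python, from bench import sense, read_camera, camera_model, hand_in, grip_point_offset gives the robot as it stands. The module is installed in compiled form; this text tells all that it offers.
- The arm moves only by the tool send_rows, never from a script. Its argument "series" is a list of rows, each an object with "twist": the turn, a rotation vector about the tool's x, y, z in rad, a list of three; "slide": the shift along the tool's x, y, z in cm, a list of three; "gripper": the closure, from 0 (fully open) to 1 (shut). A call has 1 to 5 rows; each row is the pose to reach, as a shift and turn from the pose measured when the call began, along the tool's axes at that moment; what a row does not reach only later rows make up. A row lasts 1/10 s, in which the tool goes at most 50 mm and 8.59 degrees, less where a joint would pass 70% of its speed; a pose out of reach is approached as far as the arm can. A call with a gripper value outside its range is refused whole. The fingers move at their own pace and stop on an object; "grip_force" is the grip in N (left out, the last holds). Time passes only in rows, so rows that repeat a pose let the fingers close. It gives the time, the measured TCP pose, the force and the opening at its end, in the units of the state.
- sense(): the state, without advancing time (a new reading comes with each control period).
- read_camera(name): name is "scene" or "top"; returns the picture (384x512x3 uint8, red, green, blue); there is no depth.
- camera_model(name): a dict with "K" (3x3 intrinsics, pixels), "k1" (the pictures are not rectified: a ray, as slopes to the right and down, at radius r is drawn at 1 + k1 r^2 times it, then the intrinsics apply), "camera_from_world" (4x4, takes a point from world to camera coordinates). Camera axes: x right, y down, z forward; pixel columns grow to the right and rows downward; lengths in m; the calibration is good to about 2 mm. A picture is of the moment at which its call begins. camera_model takes no time and is no camera call.
- hand_in(): hands the job in, once; it reports no verdict.
The state is a dict: "clock": time; "joint_positions": joint angles; "qd": joint speeds; "joint_torque": joint torques, N m; "ee_pos": TCP position; "tool_rot": TCP orientation; "ft_force": force on the tool from outside, world axes, zero at the start; "moment": the same for the moment, N m; "gripper_width": finger opening in m.
Only numpy, scipy, OpenCV 4.12 (cv2) and the standard library are available. Lean on these libraries where they do the work, as an engineer would, in place of code of your own. Each camera call takes 0.05 s, during which the arm holds its last target.

### The job

Make up two breakfast sets from the things standing in the middle of the worktop: in the long three-compartment tray stand the egg cup in the middle compartment, with the pepper mill in one outer compartment and the ramekin in the other; in the short two-compartment tray stand the mug in one compartment and the tea tin in the other. Each must stand upright and flat on the floor of its compartment; set things down rather than drop them, and never tip them over. Leave the jam jar, the oil bottle and the mortar where they are.

Things in the scene. Friction and masses are not known exactly. Their poses are not given: they have to be found in the camera images.
- long_tray: The long serving tray, 290 x 120 x 16 mm, with three compartments in a row. Fixed, light wood. Origin: centre of underside; x along its length, y across, z up. Floor top 6 mm above the origin; walls and dividers 5 mm thick, 16 mm high (10 mm above the floor). Each compartment is 90 (x) x 110 (y) mm inside; their centres are at x = -95, 0 and +95 mm, y = 0.
- short_tray: The short serving tray, 195 x 120 x 16 mm, with two compartments side by side. Fixed, light wood. Origin: centre of underside; x along its length, y across, z up. Floor top 6 mm above the origin; walls and dividers 5 mm thick, 16 mm high (10 mm above the floor). Each compartment is 90 (x) x 110 (y) mm inside; their centres are at x = -47.5 and +47.5 mm, y = 0.
- egg_cup: White ceramic egg cup on a foot, 64 mm high, about 70 g: foot 42 mm across, thin stem, open bowl 50 mm across with straight sides from 42 mm up to the rim at 64 mm (grip there). Origin: centre of underside, z up. Loose, stands upright among the stock between the trays.
- pepper_mill: Dark wooden pepper mill, 106 mm high with a 5 mm steel nut on top, about 150 g: base 50 mm across, waist 38 mm, head 46 mm across with straight sides from 72 to 98 mm high (grip there). Origin: centre of underside, z up. Loose, stands upright among the stock between the trays.
- ramekin: White ceramic ramekin (small round open dish, low, ribbed sides, no handle), 66 mm across at the rim, 64 mm at the foot, 42 mm high, about 160 g. Origin: centre of underside, z up. Loose, stands upright among the stock between the trays.
- mug: Small white ceramic mug, open at the top, 60 mm across, 75 mm high, about 180 g, with a loop handle on its +y side that reaches 55 mm from the axis, between 23 and 66 mm above the underside (so it passes over the tray walls). Grip the body along its x axis, across the handle's direction. Origin: centre of underside, z up. Loose, stands upright among the stock between the trays.
- tea_tin: Rectangular steel tea tin with a closed fixed lid, 43 mm (x) x 63 mm (y), 86 mm high, about 140 g. Grip it along x. Origin: centre of underside, z up. Loose, stands upright among the stock between the trays.
- jam_jar: Amber glass jam jar with a flat steel screw lid, 60 mm across, 75 mm high, standing among the stock; not wanted, to be left where it is. Origin at the centre of its underside.
- oil_bottle: Tall green glass oil bottle with a black cap, 62 mm across, 210 mm high, at the far edge of the work; leave alone. Origin at the centre of its underside.
- mortar: Heavy marble mortar (open bowl), 104 mm across, 65 mm high, at the far edge of the work; leave alone. Origin at the centre of its underside.

How it is judged:
By the outcome, as a careful person would: the job done as asked, in the order asked, and still so for the second after the job is handed in, with the robot touching nothing.
It also fails if it takes over 122 s, if anything falls off the work surface, if the arm or the gripper's body presses on something with over 40 N, if the wrist force passes 120 N, or if a joint passes its speed limit or range.

## Working session

There is one attempt and no reset: what is moved stays moved. The work goes in short steps, Python scripts to look and compute and a tool call to move; the robot and the scene stay as the last step left them, time stands still between calls to the robot, and variables do not carry over. Pictures are saved under pics/ and viewed, and the job is handed in when it is done.

Besides the shell and the picture viewer there is one more tool, called as a command line: name --argument value ..., lists and objects as JSON in quotes. send_rows: Moves the arm, as the interface text tells. Its arguments: {"type":"object","properties":{"series":{"type":"array","items":{"type":"object","properties":{"twist":{"type":"array","items":{"type":"number"}},"slide":{"type":"array","items":{"type":"number"}},"gripper":{"type":"number"}}}},"grip_force":{"type":"number"}},"required":["series"]}

```bash
mkdir -p pics; python3 - <<'E'
from bench import *
import cv2, numpy as np
for n in ("scene","top"):
    im=read_camera(n); cv2.imwrite(f"pics/{n}0.png",im[:,:,::-1])
    m=camera_model(n); print(n,np.round(m["K"],1).tolist(),m["k1"],np.round(np.linalg.inv(m["camera_from_world"]),3).tolist())
s=sense(); print(s); print(grip_point_offset)
E
```

```text
scene [[472.9, 0.0, 250.8], [0.0, 472.9, 194.1], [0.0, 0.0, 1.0]] -0.12211064873799843 [[0.879, 0.354, -0.321, 0.985], [0.477, -0.627, 0.615, -0.697], [0.016, -0.694, -0.72, 0.881], [0.0, 0.0, 0.0, 1.0]]
top [[447.4, 0.0, 252.0], [0.0, 447.4, 189.5], [0.0, 0.0, 1.0]] -0.15803271780690228 [[0.025, -0.985, 0.169, 0.399], [-1.0, -0.028, -0.012, -0.004], [0.017, -0.168, -0.986, 1.234], [0.0, 0.0, 0.0, 1.0]]
{'clock': 0.1, 'joint_positions': array([-1.41570671e+00,  3.08912622e-01,  1.63507964e+00, -1.26754562e-05,
        1.19972813e+00, -6.97452619e-02]), 'qd': array([ 0.00014688, -0.00356512, -0.00463838, -0.00250284,  0.00132836,
       -0.00204091]), 'joint_torque': array([-1.64162057e-04, -4.16406441e+01, -2.77645397e+01, -9.42692145e-05,
        4.01539830e-03, -2.46257436e-06]), 'ee_pos': array([ 0.13916466, -0.6085255 ,  0.23015553]), 'tool_rot': array([ 0.5534407 , -0.55242933,  0.44130894, -0.44019501]), 'ft_force': array([-0.13214297,  0.43415458, -0.69543381]), 'moment': array([-0.03105431, -0.03194976, -0.01040275]), 'gripper_width': 0.08577437250693445}
0.0187
```

View pics/top0.png

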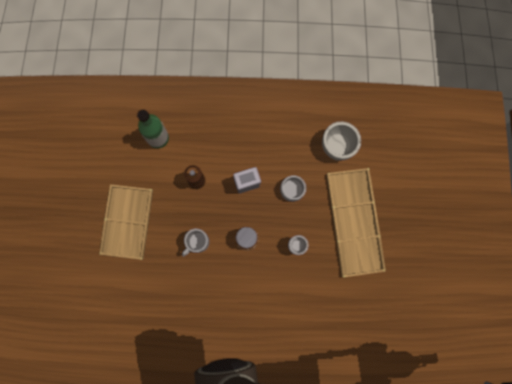

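View pics/scene0.png

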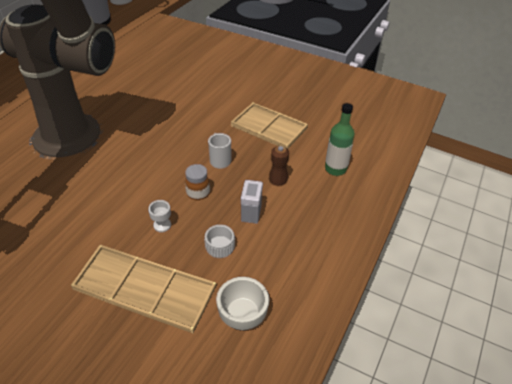

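The top view shows the long tray at right (about 357,222), the short tray at left (127,222). In the middle are the mug (196,241), jam jar (246,238), egg cup (298,245), ramekin (292,188), tin (247,180) and mill (195,177). The scene view agrees with this.

```bash
cat > h.py <<'E'
from bench import *
import cv2, numpy as np
def px2plane(n,uv,z):
    m=camera_model(n); K=np.array(m["K"]); T=np.linalg.inv(np.array(m["camera_from_world"]))
    uv=np.atleast_2d(np.array(uv,float))
    d=np.stack([(uv[:,0]-K[0,2])/K[0,0],(uv[:,1]-K[1,2])/K[1,1]],1)
    s=d.copy()
    for _ in range(20): s=d/(1+m["k1"]*(s**2).sum(1,keepdims=True))
    r=np.c_[s,np.ones(len(s))]@T[:3,:3].T; o=T[:3,3]
    return (o+r*((z-o[2])/r[:,2])[:,None])[:,:2]
def w2px(n,P):
    m=camera_model(n); K=np.array(m["K"]); C=np.array(m["camera_from_world"])
    p=np.atleast_2d(P)@C[:3,:3].T+C[:3,3]; s=p[:,:2]/p[:,2:]
    s=s*(1+m["k1"]*(s**2).sum(1,keepdims=True))
    return np.c_[s[:,0]*K[0,0]+K[0,2],s[:,1]*K[1,1]+K[1,2]]
E
python3 - <<'E'
import cv2
t=cv2.imread("pics/top0.png"); s=cv2.imread("pics/scene0.png")
cv2.imwrite("pics/t_mid.png",cv2.resize(t[155:265,170:320],None,fx=5,fy=5,interpolation=cv2.INTER_CUBIC))
cv2.imwrite("pics/s_mid.png",cv2.resize(s[120:270,130:310],None,fx=4,fy=4,interpolation=cv2.INTER_CUBIC))
E
```

```text
(no output)
```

View pics/t_mid.png

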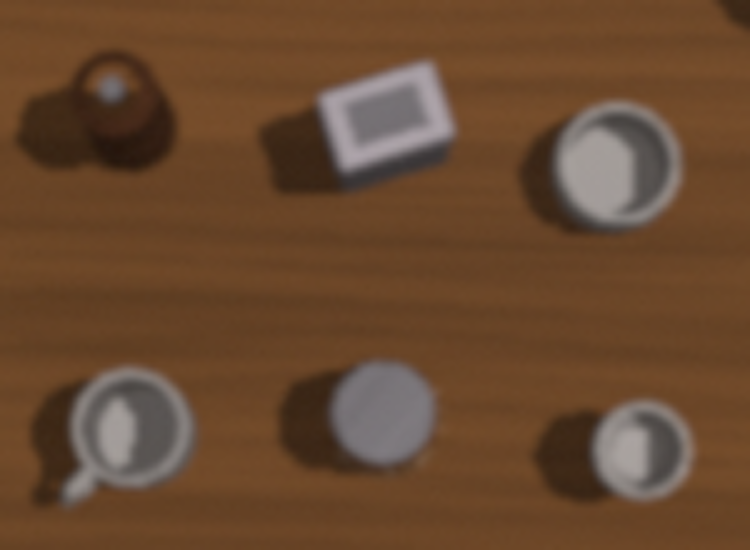

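View pics/s_mid.png

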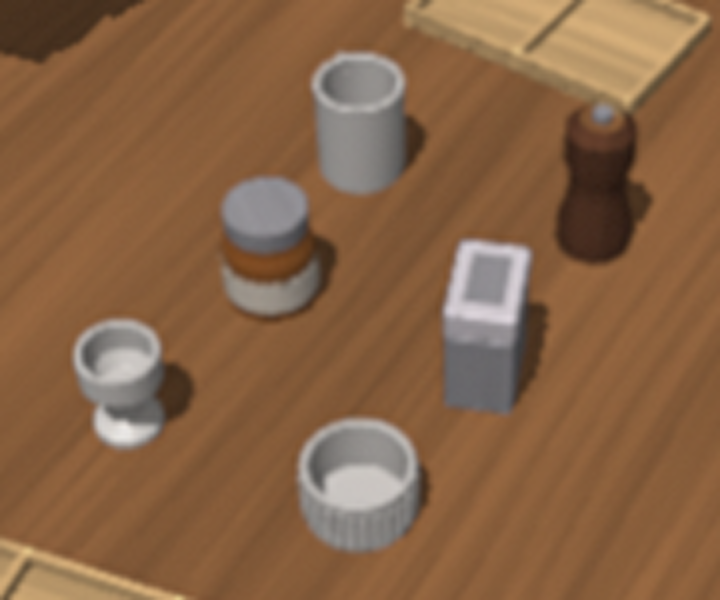

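```bash
python3 - <<'E'
from h import *
t=cv2.imread("pics/top0.png"); s=cv2.imread("pics/scene0.png")
f=lambda a:(np.array(a,float)+.5)/5-.5+[170,155]
g=lambda a:(np.array(a,float)+.5)/4-.5+[130,120]
def hc(img,n,box,rr):
    x0,y0,x1,y1=box; c=cv2.resize(cv2.cvtColor(img[y0:y1,x0:x1],cv2.COLOR_BGR2GRAY),None,fx=5,fy=5,interpolation=cv2.INTER_CUBIC)
    o=cv2.HoughCircles(c,cv2.HOUGH_GRADIENT_ALT,1.5,10,param1=100,param2=.5,minRadius=rr-15,maxRadius=rr+12)
    return None if o is None else [( ((q[:2]+.5)/5-.5+[x0,y0]).round(2).tolist(),round(float(q[2]),1)) for q in o[0]]
for nm,tp,sp,z,r in [("mug",(132,428),(359,83),.075,60),("ram",(617,165),(359,470),.042,62),("egg",(642,450),(118,357),.064,50),("jam",(383,412),(265,212),.075,52),("mill",(112,88),(602,112),.109,0)]:
    u=f(tp); print(nm,u,px2plane("top",u,z).round(4),"scene",px2plane("scene",g(sp),z).round(4))
    if r:
        for q in hc(t,"top",(int(u[0])-20,int(u[1])-20,int(u[0])+20,int(u[1])+20),r) or []: print("   hough",q,px2plane("top",q[0],z).round(4))
c=px2plane("top",f([(318,98),(434,60),(457,134),(343,175)]),.086); print("tin",c.round(4).tolist(),c.mean(0),np.linalg.norm(np.diff(c,axis=0,append=c[:1]),axis=1).round(4))
e=c[1]-c[0]+c[2]-c[3];print("tin long axis deg",np.degrees(np.arctan2(e[1],e[0])))
e=c[2]-c[1]+c[3]-c[0];print("tin short axis deg",np.degrees(np.arctan2(e[1],e[0])))
c=px2plane("scene",g([(458,243),(530,247),(518,328),(444,318)]),.086); print("tin scene",c.round(4).tolist(),c.mean(0))
h=px2plane("top",f((76,491)),.05);m=px2plane("top",f((132,428)),.075);e=h-m;print("handle",h,np.degrees(np.arctan2(e[0,1],e[0,0])))
# trays
hsv=cv2.cvtColor(t,cv2.COLOR_BGR2HSV)
k=cv2.inRange(hsv,(12,60,110),(30,190,255)); k=cv2.morphologyEx(k,cv2.MORPH_CLOSE,np.ones((5,5)));k=cv2.morphologyEx(k,cv2.MORPH_OPEN,np.ones((5,5)))
for ct in cv2.findContours(k,0,2)[0]:
    if cv2.contourArea(ct)>1000:
        w=px2plane("top",ct[:,0],.016)
        (cx,cy),(a,b),an=cv2.minAreaRect((w*1000).astype(np.float32)); print("tray",cx,cy,a,b,an)
cv2.imwrite("pics/k.png",k)
cv2.imwrite("pics/tl.png",cv2.resize(t[175:270,90:160],None,fx=6,fy=6,interpolation=cv2.INTER_CUBIC))
cv2.imwrite("pics/tr.png",cv2.resize(t[160:285,320:395],None,fx=4.8,fy=4.8,interpolation=cv2.INTER_CUBIC))
E
```

```text
mug [196.  240.2] [[0.4604 0.123 ]] scene [[0.4587 0.1245]]
   hough ([195.4, 239.7], 60.4) [[0.4616 0.1246]]
   hough ([195.4, 239.7], 48.0) [[0.4616 0.1246]]
ram [293.  187.6] [[ 0.6114 -0.1299]] scene [[ 0.614  -0.1343]]
   hough ([293.3, 187.0], 62.3) [[ 0.6131 -0.1307]]
   hough ([285.2, 190.0], 57.3) [[ 0.6042 -0.1087]]
   hough ([293.3, 187.0], 50.4) [[ 0.6131 -0.1307]]
egg [298.  244.6] [[ 0.4566 -0.1424]] scene [[ 0.458  -0.1462]]
   hough ([298.3, 244.3], 49.5) [[ 0.4574 -0.1432]]
jam [246.2 237. ] [[ 0.4724 -0.0065]] scene [[ 0.4726 -0.0106]]
   hough ([246.6, 237.3], 50.0) [[ 0.4716 -0.0076]]
mill [192.  172.2] [[0.6323 0.1374]] scene [[0.6281 0.1408]]
tin [[0.6347, 0.032], [0.6569, -0.0282], [0.6176, -0.0412], [0.5942, 0.0177]] [ 0.62584972 -0.0049289 ] [0.0642 0.0413 0.0634 0.043 ]
tin long axis deg -69.0823624192706
tin short axis deg -161.1104850547681
tin scene [[0.5953, 0.0142], [0.6345, 0.0324], [0.6592, -0.0298], [0.6183, -0.0438]] [ 0.6268003  -0.00676495]
handle [[0.42764219 0.15393637]] 136.61400306987215
tray 176.39913940429688 -339.46429443359375 872.281982421875 113.73306274414062 89.38803100585938
tray 171.4817352294922 472.4123229980469 111.07243347167969 409.4262390136719 1.0667181015014648
tray 507.27166748046875 333.2580261230469 211.2104034423828 291.815673828125 0.24914105236530304
tray 490.02978515625 -30.2713623046875 496.5615234375 1521.67724609375 0.20181742310523987
tray 844.6890869140625 -65.89788818359375 1439.2000732421875 190.09866333007812 89.83624267578125
```

```bash
python3 - <<'E'
import cv2,numpy as np
a=cv2.imread("pics/tl.png");b=cv2.imread("pics/tr.png");print(a.shape,b.shape)
c=np.zeros((600,800,3),np.uint8);c[:570,:420]=a;c[:600,430:790]=b;cv2.imwrite("pics/trays.png",c)
E
```

```text
(570, 420, 3) (600, 360, 3)
```

View pics/trays.png

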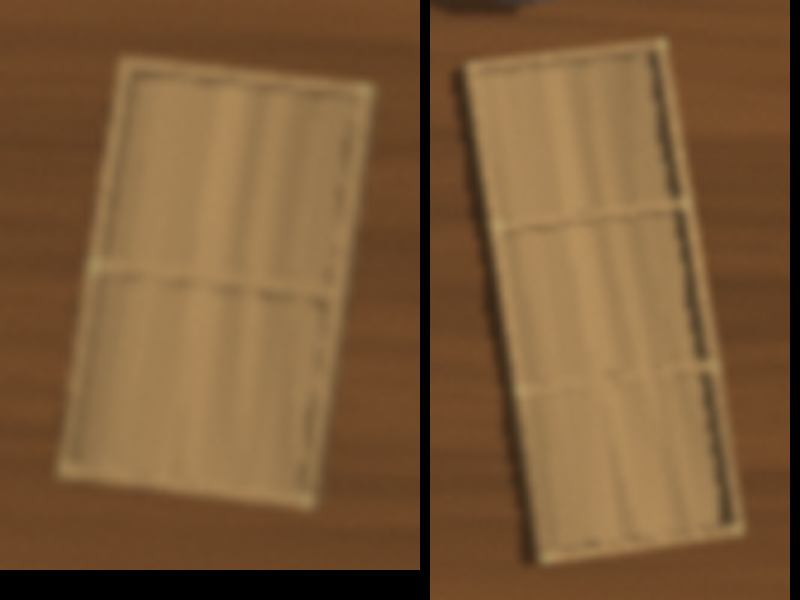

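The zoomed views show the outer corners of both trays clearly. The short tray's corners are at zoom pixels (120,57), (376,84), (316,509), (58,477). The long tray's are at (465,66), (667,38), (745,533), (540,563).

```bash
python3 - <<'E'
import cv2,numpy as np
s=cv2.imread("pics/scene0.png")
a=cv2.resize(s[95:155,222:317],None,fx=4,fy=4,interpolation=cv2.INTER_CUBIC)
b=cv2.resize(s[240:330,65:225],None,fx=4,fy=4,interpolation=cv2.INTER_CUBIC)
c=np.zeros((600,640,3),np.uint8);c[:240,:380]=a;c[240:,:640]=b;cv2.imwrite("pics/strays.png",c)
E
cat >> h.py <<'E'
from scipy.spatial.transform import Rotation as Ro
def go(x,y,z,yaw,st=None):
    """print slide(cm)/twist from the current pose to TCP (x,y,z), jaw axis at yaw deg (mod 180)"""
    s=st or sense(); q=np.array(s["tool_rot"]); R=Ro.from_quat(q[[1,2,3,0]]).as_matrix()
    best=None
    for k in (0,180):
        a=np.radians(yaw+k); X=np.array([np.cos(a),np.sin(a),0]); Y=np.array([0,0,-1.]); T=np.c_[X,Y,np.cross(X,Y)]
        r=Ro.from_matrix(R.T@T).as_rotvec()
        if best is None or np.linalg.norm(r)<np.linalg.norm(best): best=r
    sl=R.T@(np.array([x,y,z])-s["ee_pos"])*100
    print("slide",sl.round(2).tolist(),"twist",best.round(3).tolist(),"rows>=",int(np.ceil(max(np.linalg.norm(sl)/5,np.degrees(np.linalg.norm(best))/8.59))))
def st():
    s=sense(); q=np.array(s["tool_rot"]); R=Ro.from_quat(q[[1,2,3,0]]).as_matrix()
    print("t",round(s["clock"],2),"p",s["ee_pos"].round(4),"jaw",np.degrees(np.arctan2(R[1,0],R[0,0])).round(1),"down",R[:,1].round(3),"F",s["ft_force"].round(1),"w",round(s["gripper_width"],4),"j6",s["joint_positions"][5].round(2))
E
python3 - <<'E'
from h import *
f=lambda a:(np.array(a,float)+.5)/6-.5+[90,175]
g=lambda a:(np.array(a,float)-[430,0]+.5)/4.8-.5+[320,160]
for nm,p in (("short",f([(120,57),(376,84),(316,509),(58,477)])),("long",g([(465,66),(667,38),(745,533),(540,563)]))):
    c=px2plane("top",p,.016); e=(c[0]-c[3])+(c[1]-c[2]); print(nm,c.mean(0),np.linalg.norm(np.diff(c,axis=0,append=c[:1]),axis=1),np.degrees(np.arctan2(e[1],e[0])))
st()
E
```

```text
short [0.50913471 0.32663512] [0.12252727 0.1964332  0.12132308 0.19606495] -4.587916323794082
long [ 0.52616529 -0.30947964] [0.12272582 0.29119923 0.12099224 0.28886022] 8.456756672984298
t 0.1 p [ 0.1392 -0.6085  0.2302] jaw -77.1 down [-0.     0.002 -1.   ] F [-0.1  0.4 -0.7] w 0.0858 j6 -0.07
```

View pics/strays.png

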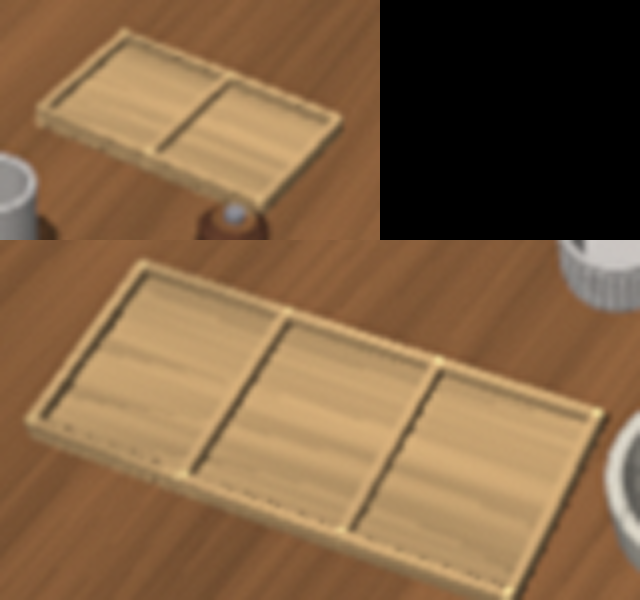

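The scene crops show the short tray's corners at (125,31), (342,121), (262,208), (37,109) and the long tray's at (144,261), (605,411), (512,597), (28,420) in zoom pixels. I'll use them to cross-check the top view.

```bash
python3 - <<'E'
from h import *
f=lambda a:(np.array(a,float)+.5)/4-.5+[222,95]
g=lambda a:(np.array(a,float)-[0,240]+.5)/4-.5+[65,240]
C={}
for nm,p in (("short",f([(125,31),(342,121),(262,208),(37,109)])),("long",g([(144,261),(605,411),(512,597),(28,420)]))):
    c=px2plane("scene",p,.016); e=(c[1]-c[0])+(c[2]-c[3]); print(nm,c.mean(0),np.linalg.norm(np.diff(c,axis=0,append=c[:1]),axis=1),np.degrees(np.arctan2(e[1],e[0])))
# averages
L=np.array([.5262+.527,-.3095-.3125])/2
go(.4577,-.1445,.20,98); 
E
```

```text
short [0.50739107 0.3257767 ] [0.19587667 0.12066237 0.19623332 0.1212595 ] -5.931046704183098
long [ 0.52592864 -0.30872794] [0.28917125 0.11906573 0.28942952 0.11759858] 8.761273334653321
slide [-38.13, 3.1, 41.4] twist [-0.0, 0.085, -0.002] rows>= 12
```

send_rows --series '[{"slide": [-38.1,3.1,41.4],"twist": [0,0.085,0],"gripper": 0},{"slide": [-38.1,3.1,41.4],"twist": [0,0.085,0],"gripper": 0},{"slide": [-38.1,3.1,41.4],"twist": [0,0.085,0],"gripper": 0},{"slide": [-38.1,3.1,41.4],"twist": [0,0.085,0],"gripper": 0},{"slide": [-38.1,3.1,41.4],"twist": [0,0.085,0],"gripper": 0}]' --grip_force 30

```text
clock: 0.6
ee_pos: [0.281, -0.4014, 0.2169]
tool_rot: [0.534, -0.533, 0.465, -0.463]
ft_force: [1.1, 0.4, -0.1]
gripper_width: 0.0854
```

```bash
python3 -c "
from h import *
st();go(.4577,-.1445,.16,98.6)"
```

```text
t 0.6 p [ 0.281  -0.4014  0.2169] jaw -82.0 down [-0.     0.003 -1.   ] F [ 1.1  0.4 -0.1] w 0.0854 j6 0.38
slide [-22.98, 5.75, 21.06] twist [0.0, -0.011, -0.003] rows>= 7
```

send_rows --series '[{"slide": [-23,5.7,21.1],"twist": [0,-0.011,0],"gripper": 0},{"slide": [-23,5.7,21.1],"twist": [0,-0.011,0],"gripper": 0},{"slide": [-23,5.7,21.1],"twist": [0,-0.011,0],"gripper": 0},{"slide": [-23,5.7,21.1],"twist": [0,-0.011,0],"gripper": 0},{"slide": [-23,5.7,21.1],"twist": [0,-0.011,0],"gripper": 0}]'

```text
clock: 1.1
ee_pos: [0.4201, -0.1986, 0.1724]
tool_rot: [0.537, -0.535, 0.462, -0.46]
ft_force: [0.1, 0.2, -0.4]
gripper_width: 0.0854
```

```bash
python3 -c "
from h import *
st();go(.4577,-.1445,.13,98.6)"
```

```text
t 1.1 p [ 0.4201 -0.1986  0.1724] jaw -81.4 down [-0.     0.003 -1.   ] F [ 0.1  0.2 -0.4] w 0.0854 j6 0.88
slide [-4.77, 4.26, 4.53] twist [-0.0, -0.0, -0.003] rows>= 2
```

send_rows --series '[{"slide": [-4.8,4.2,4.5],"gripper": 0},{"slide": [-4.8,4.2,4.5],"gripper": 0},{"slide": [-4.8,4.2,4.5],"gripper": 0},{"slide": [-4.8,4.2,4.5],"gripper": 0}]'

```text
invalid input at $.series[0]: expected keys twist, slide, gripper
```

```bash
python3 -c "
from h import *
st();go(.4577,-.1445,.03,98.6)
a=read_camera('scene')[:,:,::-1];b=read_camera('top')[:,:,::-1]
u=w2px('scene',[.4577,-.1445,.1])[0].astype(int);v=w2px('top',[.4577,-.1445,.1])[0].astype(int);print(u,v)
c=lambda i,p:cv2.resize(i[max(p[1]-50,0):max(p[1]-50,0)+100,max(p[0]-50,0):max(p[0]-50,0)+100],(400,400),interpolation=2)
cv2.imwrite('pics/e1.png',np.hstack([c(a,u),c(b,v)]))"
```

```text
t 1.1 p [ 0.4201 -0.1986  0.1724] jaw -81.4 down [-0.     0.003 -1.   ] F [ 0.1  0.2 -0.4] w 0.0854 j6 0.88
slide [-4.75, 14.26, 4.53] twist [-0.0, -0.0, -0.003] rows>= 4
[157 197] [300 243]
```

View pics/e1.png

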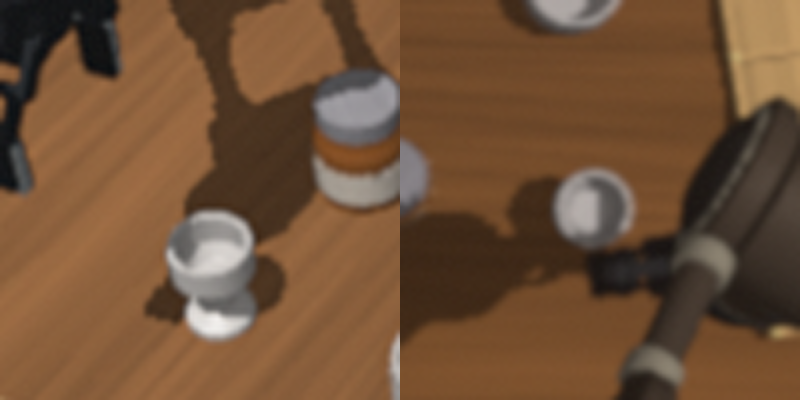

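The move was refused because a row lacked its twist key. The picture shows the gripper still off to the side of the egg cup. I'll send it again.

send_rows --series '[{"slide": [-4.8,4.2,4.5],"twist": [0,0,0],"gripper": 0},{"slide": [-4.8,4.2,4.5],"twist": [0,0,0],"gripper": 0},{"slide": [-4.8,4.2,4.5],"twist": [0,0,0],"gripper": 0},{"slide": [-4.8,4.2,4.5],"twist": [0,0,0],"gripper": 0}]'

```text
clock: 1.6
ee_pos: [0.4569, -0.1405, 0.1291]
tool_rot: [0.539, -0.537, 0.461, -0.456]
ft_force: [0.4, 0.2, 0.2]
gripper_width: 0.0857
```

```bash
cat >> h.py <<'E'
def look(name,P):
    a=read_camera('scene')[:,:,::-1];b=read_camera('top')[:,:,::-1]; o=[]
    for n,i in (('scene',a),('top',b)):
        p=w2px(n,P)[0].astype(int); x=int(np.clip(p[0]-50,0,412));y=int(np.clip(p[1]-50,0,284))
        o.append(cv2.resize(i[y:y+100,x:x+100],(400,400),interpolation=2))
    cv2.imwrite(f'pics/{name}.png',np.hstack(o))
E
python3 -c "
from h import *
st();go(.4577,-.1445,.03,98.6);look('e2',[.4577,-.1445,.08])"
```

```text
t 1.6 p [ 0.4569 -0.1405  0.1291] jaw -80.9 down [-0.004  0.006 -1.   ] F [0.4 0.2 0.2] w 0.0857 j6 1.02
slide [0.48, 9.91, 0.05] twist [0.003, 0.008, -0.007] rows>= 2
```

View pics/e2.png

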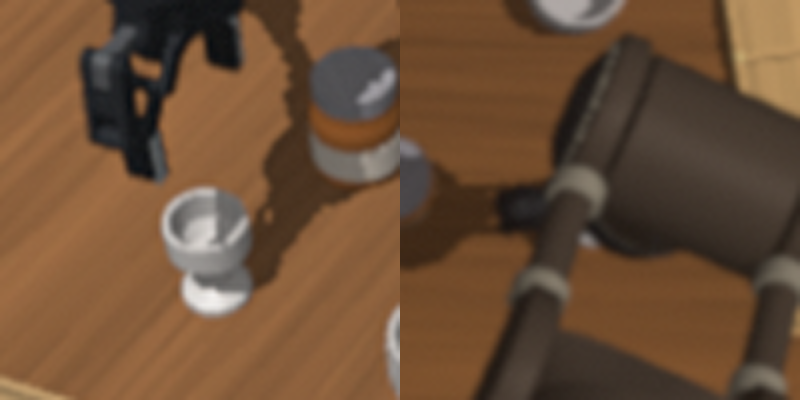

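The scene view shows the fingers straddling the egg cup at about (205,235). Descending.

send_rows --series '[{"slide": [0.5,3,0],"twist": [0,0,0],"gripper": 0},{"slide": [0.5,6,0],"twist": [0,0,0],"gripper": 0},{"slide": [0.5,8.5,0],"twist": [0,0,0],"gripper": 0},{"slide": [0.5,9.9,0],"twist": [0,0,0],"gripper": 0},{"slide": [0.5,9.9,0],"twist": [0,0,0],"gripper": 0}]'

```text
clock: 2.2
ee_pos: [0.4563, -0.1467, 0.0299]
tool_rot: [0.538, -0.536, 0.463, -0.457]
ft_force: [-0.8, 0.1, 0.4]
gripper_width: 0.0855
```

send_rows --series '[{"slide": [0,0,0],"twist": [0,0,0],"gripper": 0},{"slide": [0,0,0],"twist": [0,0,0],"gripper": 0}]'

```text
clock: 2.4
ee_pos: [0.4571, -0.1479, 0.0312]
tool_rot: [0.538, -0.536, 0.462, -0.458]
ft_force: [0.0, -0.6, 0.1]
gripper_width: 0.0859
```

```bash
python3 -c "
from h import *
st();go(.4577,-.1445,.03,98.6);look('e3',[.4577,-.1445,.04])"
```

```text
t 2.4 p [ 0.4571 -0.1479  0.0312] jaw -81.2 down [-0.002  0.005 -1.   ] F [ 0.  -0.6  0.1] w 0.0859 j6 1.01
slide [-0.32, 0.12, 0.11] twist [0.002, 0.003, -0.006] rows>= 1
```

View pics/e3.png

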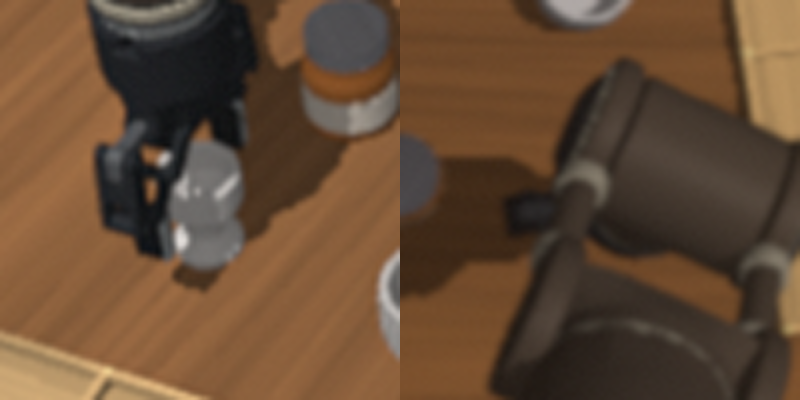

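The egg cup sits between the open fingers. Closing gently.

send_rows --series '[{"slide": [-0.3,0,0.1],"twist": [0,0,0],"gripper": 0.15},{"slide": [-0.3,0,0.1],"twist": [0,0,0],"gripper": 0.3},{"slide": [-0.3,0,0.1],"twist": [0,0,0],"gripper": 0.5},{"slide": [-0.3,0,0.1],"twist": [0,0,0],"gripper": 0.7},{"slide": [-0.3,0,0.1],"twist": [0,0,0],"gripper": 0.7}]'

```text
clock: 3.0
ee_pos: [0.4583, -0.1444, 0.0319]
tool_rot: [0.538, -0.536, 0.462, -0.458]
ft_force: [-0.7, 0.6, 6.3]
gripper_width: 0.0491
```

send_rows --series '[{"slide": [0,0,0],"twist": [0,0,0],"gripper": 0.8},{"slide": [0,0,0],"twist": [0,0,0],"gripper": 0.8},{"slide": [0,0,0],"twist": [0,0,0],"gripper": 0.8}]'

```text
clock: 3.3
ee_pos: [0.4584, -0.1443, 0.032]
tool_rot: [0.538, -0.536, 0.462, -0.458]
ft_force: [-0.2, 1.0, 2.9]
gripper_width: 0.0492
```

```bash
python3 -c "
from h import *
st();look('e4',[.4577,-.1445,.04]);go(.526,-.309,.16,98.6)"
```

```text
t 3.3 p [ 0.4584 -0.1443  0.032 ] jaw -81.2 down [-0.001  0.005 -1.   ] F [-0.2  1.   2.9] w 0.0492 j6 1.01
slide [17.24, -12.91, 4.15] twist [0.001, 0.004, -0.006] rows>= 5
```

View pics/e4.png

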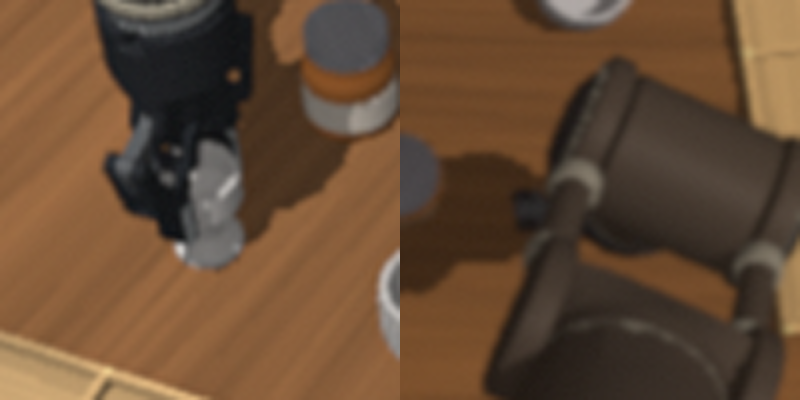

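The fingers hold the bowl (49 mm wide) with the cup still upright. Lifting, then carrying.

send_rows --series '[{"slide": [0,-2,0],"twist": [0,0,0],"gripper": 0.8},{"slide": [0,-5,0],"twist": [0,0,0],"gripper": 0.8},{"slide": [4,-8,1],"twist": [0,0,0],"gripper": 0.8},{"slide": [8,-8,2],"twist": [0,0,0],"gripper": 0.8},{"slide": [12,-8,3],"twist": [0,0,0],"gripper": 0.8}]'

```text
clock: 3.9
ee_pos: [0.5078, -0.2604, 0.1125]
tool_rot: [0.538, -0.536, 0.46, -0.459]
ft_force: [-0.0, 0.5, -1.1]
gripper_width: 0.0493
```

```bash
python3 -c "
from h import *
st();go(.526,-.309,.09,98.6)"
```

```text
t 3.9 p [ 0.5078 -0.2604  0.1125] jaw -81.1 down [ 0.001  0.004 -1.   ] F [-0.   0.5 -1.1] w 0.0493 j6 0.86
slide [5.09, 2.24, 1.04] twist [-0.002, 0.005, -0.004] rows>= 2
```

send_rows --series '[{"slide": [3,0,0.5],"twist": [0,0,0],"gripper": 0.8},{"slide": [5.1,1,1],"twist": [0,0,0],"gripper": 0.8},{"slide": [5.1,2.2,1],"twist": [0,0,0],"gripper": 0.8},{"slide": [5.1,3.2,1],"twist": [0,0,0],"gripper": 0.8},{"slide": [5.1,3.2,1],"twist": [0,0,0],"gripper": 0.8}]'

```text
clock: 4.4
ee_pos: [0.5228, -0.3065, 0.0771]
tool_rot: [0.538, -0.536, 0.463, -0.457]
ft_force: [-0.0, 0.8, -1.5]
gripper_width: 0.0491
```

```bash
python3 -c "
from h import *
st();go(.526,-.309,.0385,98.6);look('e5',[.526,-.309,.04])"
```

```text
t 4.4 p [ 0.5228 -0.3065  0.0771] jaw -81.1 down [-0.005  0.008 -1.   ] F [-0.   0.8 -1.5] w 0.0491 j6 0.81
slide [0.33, 3.85, 0.29] twist [0.004, 0.005, -0.009] rows>= 1
```

View pics/e5.png

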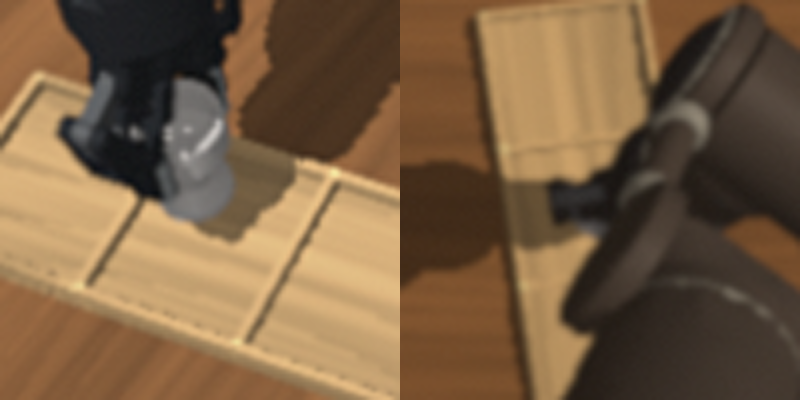

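The scene view shows the egg cup held over the middle compartment. Lowering slowly to contact.

send_rows --series '[{"slide": [0.3,1,0.3],"twist": [0.002,0.005,-0.004],"gripper": 0.8},{"slide": [0.3,2,0.3],"twist": [0.002,0.005,-0.004],"gripper": 0.8},{"slide": [0.3,2.8,0.3],"twist": [0.002,0.005,-0.004],"gripper": 0.8},{"slide": [0.3,3.3,0.3],"twist": [0.002,0.005,-0.004],"gripper": 0.8},{"slide": [0.3,3.5,0.3],"twist": [0.002,0.005,-0.004],"gripper": 0.8}]'

```text
clock: 5.0
ee_pos: [0.5273, -0.3092, 0.0431]
tool_rot: [0.537, -0.536, 0.462, -0.46]
ft_force: [0.4, -0.4, -0.3]
gripper_width: 0.0493
```

```bash
python3 -c "
from h import *
st();go(.526,-.309,.038,98.6)"
```

```text
t 5.0 p [ 0.5273 -0.3092  0.0431] jaw -81.4 down [-0.     0.003 -1.   ] F [ 0.4 -0.4 -0.3] w 0.0493 j6 0.82
slide [-0.04, 0.51, -0.12] twist [-0.0, 0.001, -0.003] rows>= 1
```

send_rows --series '[{"slide": [0,0.2,0],"twist": [0,0,0],"gripper": 0.8},{"slide": [0,0.4,0],"twist": [0,0,0],"gripper": 0.8},{"slide": [0,0.55,0],"twist": [0,0,0],"gripper": 0.8},{"slide": [0,0.55,0],"twist": [0,0,0],"gripper": 0.8}]'

```text
clock: 5.4
ee_pos: [0.5276, -0.3095, 0.038]
tool_rot: [0.537, -0.535, 0.461, -0.46]
ft_force: [-0.4, 0.3, 0.1]
gripper_width: 0.0491
```

```bash
python3 -c "
from h import *
st()"
```

```text
t 5.4 p [ 0.5276 -0.3095  0.038 ] jaw -81.4 down [ 0.     0.003 -1.   ] F [-0.4  0.3  0.1] w 0.0491 j6 0.82
```

send_rows --series '[{"slide": [0,0.1,0],"twist": [0,0,0],"gripper": 0.8},{"slide": [0,0.15,0],"twist": [0,0,0],"gripper": 0.8},{"slide": [0,0.15,0],"twist": [0,0,0],"gripper": 0.8}]'

```text
clock: 5.7
ee_pos: [0.528, -0.3095, 0.0379]
tool_rot: [0.537, -0.535, 0.461, -0.461]
ft_force: [-2.3, 1.9, 6.7]
gripper_width: 0.049
```

```bash
python3 -c "
from h import *
st()"
```

```text
t 5.7 p [ 0.528  -0.3095  0.0379] jaw -81.4 down [ 0.001  0.003 -1.   ] F [-2.3  1.9  6.7] w 0.049 j6 0.82
```

Contact is confirmed at +6.7 N. Opening in small steps, then rising.

send_rows --series '[{"slide": [0,0,0],"twist": [0,0,0],"gripper": 0.35},{"slide": [0,0,0],"twist": [0,0,0],"gripper": 0.25},{"slide": [0,0,0],"twist": [0,0,0],"gripper": 0.1},{"slide": [0,0,0],"twist": [0,0,0],"gripper": 0.1},{"slide": [0,-0.3,0],"twist": [0,0,0],"gripper": 0.1}]'

```text
clock: 6.2
ee_pos: [0.5274, -0.3092, 0.0403]
tool_rot: [0.537, -0.535, 0.462, -0.46]
ft_force: [0.1, 0.9, 0.6]
gripper_width: 0.077
```

send_rows --series '[{"slide": [0,-2,0],"twist": [0,0,0],"gripper": 0.1},{"slide": [0,-5,0],"twist": [0,0,0],"gripper": 0},{"slide": [0,-9,0],"twist": [0,0,0],"gripper": 0},{"slide": [0,-14,0],"twist": [0,0,0],"gripper": 0},{"slide": [0,-16,0],"twist": [0,0,0],"gripper": 0}]'

```text
clock: 6.7
ee_pos: [0.5301, -0.3115, 0.2062]
tool_rot: [0.537, -0.535, 0.459, -0.463]
ft_force: [0.9, -0.6, 0.9]
gripper_width: 0.0852
```

```bash
python3 -c "
from h import *
st();look('e6',[.526,-.309,.04]);go(.630,.139,.2,98.6);go(.630,.139,.2,-81.4-20)"
```

```text
t 6.7 p [ 0.5301 -0.3115  0.2062] jaw -81.4 down [ 0.007 -0.002 -1.   ] F [ 0.9 -0.6  0.9] w 0.0852 j6 0.82
slide [-43.07, 0.55, 16.61] twist [-0.008, 0.001, 0.004] rows>= 10
slide [-43.07, 0.55, 16.61] twist [-0.008, 0.35, 0.002] rows>= 10
```

View pics/e6.png

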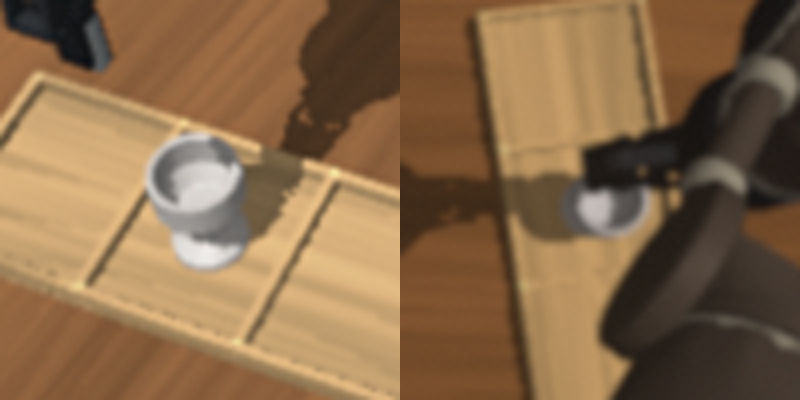

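The egg cup stands in the middle compartment. Its rim is near (196,178) and its foot near (210,245) in the crop, so I'll check numerically whether that lean is only perspective.

```bash
python3 -c "
from h import *
for x,y,z in ((.4577,-.1445,0),(.527,-.309,.006)):
  p=w2px('scene',[[x,y,z],[x,y,z+.064]]);print(p.round(1),(p[1]-p[0])*4)
im=read_camera('scene')[:,:,::-1];p=w2px('scene',[.527,-.309,.04])[0].astype(int);print(p)
cv2.imwrite('pics/e7.png',cv2.resize(im[p[1]-25:p[1]+25,p[0]-25:p[0]+25],(600,600),interpolation=2))
"
```

```text
[[162.7 226.1]
 [159.4 208.4]] [-13.07845807 -70.79046986]
[[144.2 286.8]
 [139.5 269.8]] [-18.75397173 -67.72126823]
[141 277]
```

View pics/e7.png

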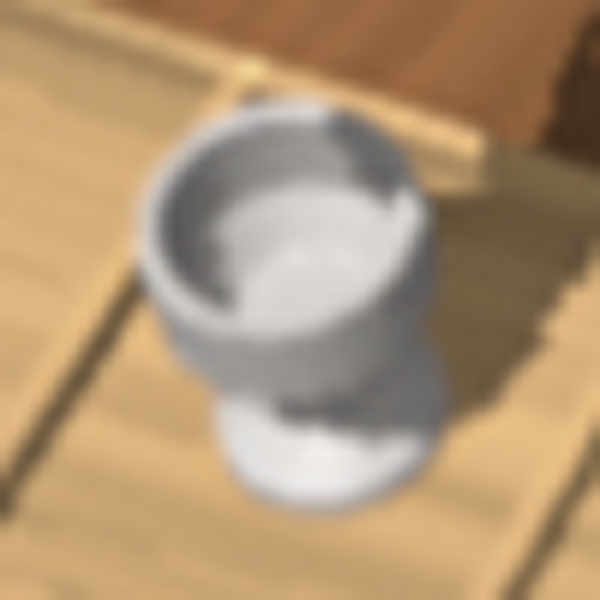

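The lean matches the projection of an upright cup (−19,−68), so the cup stands upright. Now the mill.

```bash
python3 -c "
from h import *
print(px2plane('top',[(144,115)],.205),px2plane('scene',[(346.5,108)],.208), px2plane('top',[341,138],.065))"
```

```text
[[0.75105811 0.24995024]] [[0.74956367 0.24800221]] [[ 0.74895756 -0.25847503]]
```

send_rows --series '[{"slide": [-43,0.5,16.6],"twist": [0,0,0],"gripper": 0},{"slide": [-43,0.5,16.6],"twist": [0,0,0],"gripper": 0},{"slide": [-43,0.5,16.6],"twist": [0,0,0],"gripper": 0},{"slide": [-43,0.5,16.6],"twist": [0,0,0],"gripper": 0},{"slide": [-43,0.5,16.6],"twist": [0,0,0],"gripper": 0}]'

```text
clock: 7.35
ee_pos: [0.5805, -0.0636, 0.1963]
tool_rot: [0.536, -0.536, 0.462, -0.46]
ft_force: [1.2, -0.6, 0.1]
gripper_width: 0.0854
```

```bash
python3 -c "
from h import *
st();go(.630,.139,.18,98.6)"
```

```text
t 7.35 p [ 0.5805 -0.0636  0.1963] jaw -81.4 down [-0.001  0.002 -1.   ] F [ 1.2 -0.6  0.1] w 0.0854 j6 1.24
slide [-19.29, 1.66, 7.93] twist [0.001, 0.0, -0.002] rows>= 5
```

send_rows --series '[{"slide": [-19.3,1.6,7.9],"twist": [0,0,0],"gripper": 0},{"slide": [-19.3,1.6,7.9],"twist": [0,0,0],"gripper": 0},{"slide": [-19.3,1.6,7.9],"twist": [0,0,0],"gripper": 0},{"slide": [-19.3,1.6,7.9],"twist": [0,0,0],"gripper": 0},{"slide": [-19.3,1.6,7.9],"twist": [0,0,0],"gripper": 0}]'

```text
clock: 7.85
ee_pos: [0.628, 0.144, 0.177]
tool_rot: [-0.537, 0.538, -0.462, 0.458]
ft_force: [-0.1, 0.0, 0.2]
gripper_width: 0.0851
```

send_rows --series '[{"slide": [0,0,0],"twist": [0,0,0],"gripper": 0}]'

```text
clock: 7.95
ee_pos: [0.6267, 0.1455, 0.1745]
tool_rot: [-0.536, 0.54, -0.462, 0.456]
ft_force: [0.0, -0.8, 0.3]
gripper_width: 0.0853
```

```bash
python3 -c "
from h import *
st();go(.630,.139,.062,98.6);look('m1',[.63,.139,.12])"
```

```text
t 7.95 p [0.6267 0.1455 0.1745] jaw -80.9 down [-0.01   0.002 -1.   ] F [ 0.  -0.8  0.3] w 0.0853 j6 1.57
slide [0.73, 11.24, 0.33] twist [0.009, 0.008, -0.003] rows>= 3
```

View pics/m1.png

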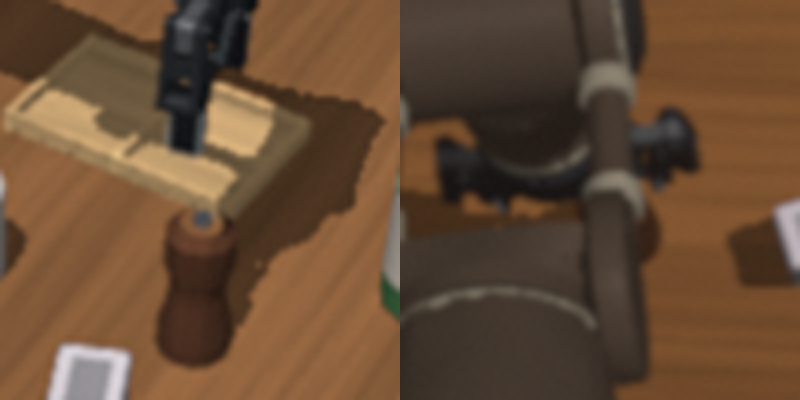

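The fingers are above the mill, with one visible at (185,110) behind its head at (200,230). The arm overshot by about 7 mm, so I'm correcting sideways before descending.

send_rows --series '[{"slide": [0.7,1,0.3],"twist": [0.009,0.008,-0.003],"gripper": 0},{"slide": [0.7,2,0.3],"twist": [0.009,0.008,-0.003],"gripper": 0},{"slide": [0.7,3,0.3],"twist": [0.009,0.008,-0.003],"gripper": 0},{"slide": [0.7,3,0.3],"twist": [0.009,0.008,-0.003],"gripper": 0}]'

```text
clock: 8.45
ee_pos: [0.6279, 0.1355, 0.1417]
tool_rot: [-0.533, 0.537, -0.464, 0.461]
ft_force: [-0.6, 0.3, -0.0]
gripper_width: 0.0857
```

```bash
python3 -c "
from h import *
st();go(.630,.139,.062,98.6);look('m2',[.63,.139,.1])"
```

```text
t 8.45 p [0.6279 0.1355 0.1417] jaw -81.6 down [-0.006 -0.001 -1.   ] F [-0.6  0.3 -0. ] w 0.0857 j6 1.57
slide [-0.31, 7.97, 0.3] twist [0.006, -0.004, -0.0] rows>= 2
```

View pics/m2.png

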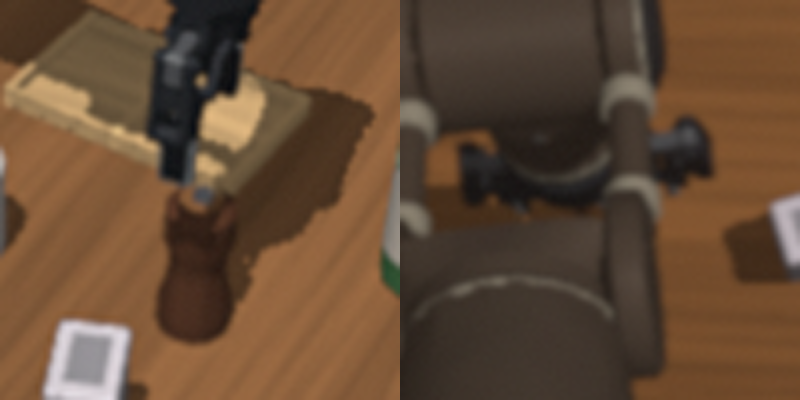

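The fingers are just above the mill's head on either side. Continuing down.

send_rows --series '[{"slide": [-0.3,2,0.3],"twist": [0.006,-0.004,0],"gripper": 0},{"slide": [-0.3,4,0.3],"twist": [0.006,-0.004,0],"gripper": 0},{"slide": [-0.3,6,0.3],"twist": [0.006,-0.004,0],"gripper": 0},{"slide": [-0.3,8,0.3],"twist": [0.006,-0.004,0],"gripper": 0},{"slide": [-0.3,8,0.3],"twist": [0.006,-0.004,0],"gripper": 0}]'

```text
clock: 9.05
ee_pos: [0.6294, 0.1394, 0.061]
tool_rot: [-0.536, 0.537, -0.461, 0.46]
ft_force: [-0.7, 0.3, 0.4]
gripper_width: 0.085
```

send_rows --series '[{"slide": [0,0,0],"twist": [0,0,0],"gripper": 0}]'

```text
clock: 9.15
ee_pos: [0.6301, 0.1396, 0.0618]
tool_rot: [-0.536, 0.537, -0.461, 0.461]
ft_force: [0.2, 0.5, 1.7]
gripper_width: 0.0853
```

```bash
python3 -c "
from h import *
st();go(.630,.139,.062,98.6)"
```

```text
t 9.15 p [0.6301 0.1396 0.0618] jaw -81.4 down [-0.001 -0.    -1.   ] F [0.2 0.5 1.7] w 0.0853 j6 1.57
slide [0.05, -0.02, -0.02] twist [0.001, 0.001, -0.0] rows>= 1
```

send_rows --series '[{"slide": [0,0,0],"twist": [0,0,0],"gripper": 0.2},{"slide": [0,0,0],"twist": [0,0,0],"gripper": 0.35},{"slide": [0,0,0],"twist": [0,0,0],"gripper": 0.5},{"slide": [0,0,0],"twist": [0,0,0],"gripper": 0.8},{"slide": [0,0,0],"twist": [0,0,0],"gripper": 0.8}]' --grip_force 30

```text
clock: 9.65
ee_pos: [0.6314, 0.1395, 0.0634]
tool_rot: [0.537, -0.536, 0.461, -0.461]
ft_force: [0.0, -1.0, 5.7]
gripper_width: 0.0452
```

send_rows --series '[{"slide": [0,0,0],"twist": [0,0,0],"gripper": 0.8},{"slide": [0,0,0],"twist": [0,0,0],"gripper": 0.8}]'

```text
clock: 9.85
ee_pos: [0.6314, 0.1396, 0.0634]
tool_rot: [0.537, -0.536, 0.461, -0.461]
ft_force: [1.1, -0.4, 2.2]
gripper_width: 0.0451
```

```bash
python3 -c "
from h import *
st();look('m3',[.63,.139,.06])"
```

```text
t 9.85 p [0.6314 0.1396 0.0634] jaw -81.4 down [ 0.002  0.    -1.   ] F [ 1.1 -0.4  2.2] w 0.0451 j6 1.57
```

View pics/m3.png

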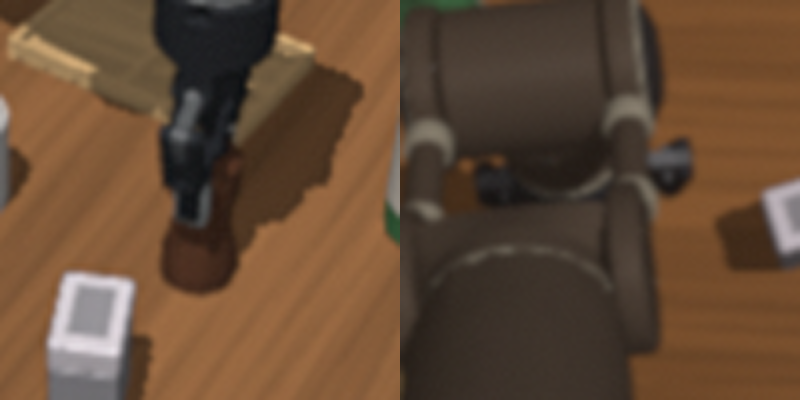

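The mill's head is held (45 mm wide) and the mill is upright. Lifting.

send_rows --series '[{"slide": [0,-2,0],"twist": [0,0,0],"gripper": 0.8},{"slide": [0,-5,0],"twist": [0,0,0],"gripper": 0.8},{"slide": [0,-9,0],"twist": [0,0,0],"gripper": 0.8},{"slide": [0,-12.5,0],"twist": [0,0,0],"gripper": 0.8},{"slide": [0,-12.5,0],"twist": [0,0,0],"gripper": 0.8}]'

```text
clock: 10.45
ee_pos: [0.6352, 0.1404, 0.1946]
tool_rot: [0.54, -0.533, 0.458, -0.464]
ft_force: [3.0, 1.2, 0.3]
gripper_width: 0.0454
```

```bash
python3 -c "
from h import *
st();go(.62,-.295,.19,98.6)"
```

```text
t 10.45 p [0.6352 0.1404 0.1946] jaw -81.4 down [ 0.013  0.002 -1.   ] F [3.  1.2 0.3] w 0.0454 j6 1.57
slide [42.81, 0.35, -8.05] twist [-0.013, 0.001, -0.0] rows>= 9
```

send_rows --series '[{"slide": [2,0,-0.4],"twist": [-0.013,0,0],"gripper": 0.8},{"slide": [5.5,0,-1],"twist": [-0.013,0,0],"gripper": 0.8},{"slide": [9.5,0,-1.8],"twist": [-0.013,0,0],"gripper": 0.8},{"slide": [14,0.1,-2.6],"twist": [-0.013,0,0],"gripper": 0.8},{"slide": [18.5,0.1,-3.5],"twist": [-0.013,0,0],"gripper": 0.8}]'

```text
clock: 10.95
ee_pos: [0.6268, -0.0487, 0.1907]
tool_rot: [-0.536, 0.537, -0.462, 0.459]
ft_force: [0.8, 0.0, -1.6]
gripper_width: 0.0452
```

```bash
python3 -c "
from h import *
st();go(.62,-.295,.19,98.6)"
```

```text
t 10.95 p [ 0.6268 -0.0487  0.1907] jaw -81.3 down [-0.004  0.001 -1.   ] F [ 0.8  0.  -1.6] w 0.0452 j6 1.27
slide [24.24, 0.06, -4.4] twist [0.004, 0.002, -0.001] rows>= 5
```

send_rows --series '[{"slide": [4.5,0,-0.8],"twist": [0.004,0,0],"gripper": 0.8},{"slide": [9,0,-1.6],"twist": [0.004,0,0],"gripper": 0.8},{"slide": [13.5,0,-2.4],"twist": [0.004,0,0],"gripper": 0.8},{"slide": [18,0,-3.2],"twist": [0.004,0,0],"gripper": 0.8},{"slide": [21.5,0,-4],"twist": [0.004,0,0],"gripper": 0.8}]'

```text
clock: 11.45
ee_pos: [0.6183, -0.2695, 0.1882]
tool_rot: [0.536, -0.536, 0.462, -0.46]
ft_force: [1.1, 0.4, -0.6]
gripper_width: 0.0452
```

```bash
python3 -c "
from h import *
st();go(.62,-.295,.10,98.6)"
```

```text
t 11.45 p [ 0.6183 -0.2695  0.1882] jaw -81.4 down [-0.003  0.002 -1.   ] F [ 1.1  0.4 -0.6] w 0.0452 j6 0.94
slide [2.57, 8.82, -0.19] twist [0.002, 0.001, -0.003] rows>= 2
```

send_rows --series '[{"slide": [2,0,-0.2],"twist": [0.002,0,-0.002],"gripper": 0.8},{"slide": [2.6,2,-0.2],"twist": [0.002,0,-0.002],"gripper": 0.8},{"slide": [2.6,5,-0.2],"twist": [0.002,0,-0.002],"gripper": 0.8},{"slide": [2.6,7.5,-0.2],"twist": [0.002,0,-0.002],"gripper": 0.8},{"slide": [2.6,8.8,-0.2],"twist": [0.002,0,-0.002],"gripper": 0.8}]'

```text
clock: 11.95
ee_pos: [0.6174, -0.293, 0.0954]
tool_rot: [-0.536, 0.536, -0.464, 0.458]
ft_force: [0.1, -0.3, -1.2]
gripper_width: 0.0452
```

send_rows --series '[{"slide": [0,0,0],"twist": [0,0,0],"gripper": 0.8}]'

```text
clock: 12.05
ee_pos: [0.6157, -0.2914, 0.0922]
tool_rot: [-0.536, 0.537, -0.466, 0.456]
ft_force: [-0.4, -0.2, -2.5]
gripper_width: 0.0451
```

```bash
python3 -c "
from h import *
st();go(.62,-.295,.0695,98.6);look('m4',[.62,-.295,.06])"
```

```text
t 12.05 p [ 0.6157 -0.2914  0.0922] jaw -81.3 down [-0.012  0.008 -1.   ] F [-0.4 -0.2 -2.5] w 0.0451 j6 0.91
slide [0.45, 2.26, 0.4] twist [0.01, 0.001, -0.01] rows>= 1
```

View pics/m4.png

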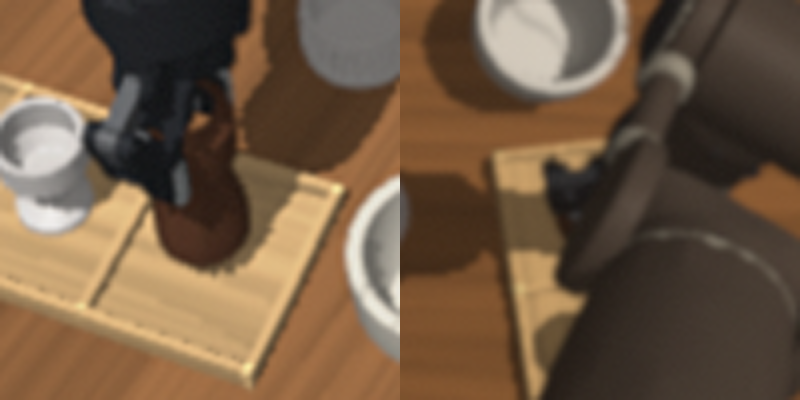

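The mill hangs over the far compartment, with its base near (205,240) in the crop. Lowering slowly.

send_rows --series '[{"slide": [0.4,0.3,0.4],"twist": [0.01,0,-0.01],"gripper": 0.8},{"slide": [0.4,0.7,0.4],"twist": [0.01,0,-0.01],"gripper": 0.8},{"slide": [0.4,1.1,0.4],"twist": [0.01,0,-0.01],"gripper": 0.8},{"slide": [0.4,1.5,0.4],"twist": [0.01,0,-0.01],"gripper": 0.8},{"slide": [0.4,1.8,0.4],"twist": [0.01,0,-0.01],"gripper": 0.8}]'

```text
clock: 12.65
ee_pos: [0.6211, -0.2952, 0.0761]
tool_rot: [0.536, -0.536, 0.46, -0.462]
ft_force: [-0.7, -0.6, -1.6]
gripper_width: 0.0452
```

send_rows --series '[{"slide": [0,0,0],"twist": [0,0,0],"gripper": 0.8}]'

```text
clock: 12.75
ee_pos: [0.6206, -0.295, 0.0754]
tool_rot: [-0.536, 0.536, -0.46, 0.461]
ft_force: [-0.1, -0.2, -1.0]
gripper_width: 0.0456
```

```bash
python3 -c "
from h import *
st();go(.62,-.295,.0695,98.6)"
```

```text
t 12.75 p [ 0.6206 -0.295   0.0754] jaw -81.3 down [ 0.001 -0.001 -1.   ] F [-0.1 -0.2 -1. ] w 0.0456 j6 0.91
slide [-0.01, 0.59, -0.06] twist [-0.001, 0.001, 0.001] rows>= 1
```

send_rows --series '[{"slide": [0,0.2,0],"twist": [0,0,0],"gripper": 0.8},{"slide": [0,0.4,0],"twist": [0,0,0],"gripper": 0.8},{"slide": [0,0.6,0],"twist": [0,0,0],"gripper": 0.8},{"slide": [0,0.7,0],"twist": [0,0,0],"gripper": 0.8},{"slide": [0,0.7,0],"twist": [0,0,0],"gripper": 0.8}]'

```text
clock: 13.25
ee_pos: [0.6211, -0.2951, 0.0695]
tool_rot: [0.536, -0.536, 0.46, -0.462]
ft_force: [-0.5, 0.7, 4.0]
gripper_width: 0.0455
```

```bash
python3 -c "
from h import *
st()"
```

```text
t 13.25 p [ 0.6211 -0.2951  0.0695] jaw -81.3 down [ 0.002 -0.001 -1.   ] F [-0.5  0.7  4. ] w 0.0455 j6 0.91
```

Floor contact shows at +4 N, at the expected height. Releasing and rising.

send_rows --series '[{"slide": [0,0,0],"twist": [0,0,0],"gripper": 0.4},{"slide": [0,0,0],"twist": [0,0,0],"gripper": 0.25},{"slide": [0,0,0],"twist": [0,0,0],"gripper": 0.1},{"slide": [0,0,0],"twist": [0,0,0],"gripper": 0.1},{"slide": [0,-0.3,0],"twist": [0,0,0],"gripper": 0.05}]'

```text
clock: 13.75
ee_pos: [0.6205, -0.2948, 0.0718]
tool_rot: [-0.536, 0.536, -0.46, 0.461]
ft_force: [-0.1, 0.9, -0.5]
gripper_width: 0.0809
```

send_rows --series '[{"slide": [0,-2,0],"twist": [0,0,0],"gripper": 0},{"slide": [0,-5,0],"twist": [0,0,0],"gripper": 0},{"slide": [0,-8,0],"twist": [0,0,0],"gripper": 0},{"slide": [0,-10,0],"twist": [0,0,0],"gripper": 0},{"slide": [0,-10,0],"twist": [0,0,0],"gripper": 0}]'

```text
clock: 14.25
ee_pos: [0.6232, -0.2962, 0.1766]
tool_rot: [0.537, -0.536, 0.457, -0.464]
ft_force: [0.6, 0.2, 0.6]
gripper_width: 0.085
```

```bash
python3 -c "
from h import *
st();go(.613,-.1322,.15,98.6);look('m5',[.62,-.295,.06])"
```

```text
t 14.25 p [ 0.6232 -0.2962  0.1766] jaw -81.3 down [ 0.008 -0.005 -1.   ] F [0.6 0.2 0.6] w 0.085 j6 0.91
slide [-16.39, 2.57, 1.45] twist [-0.008, 0.001, 0.006] rows>= 4
```

View pics/m5.png

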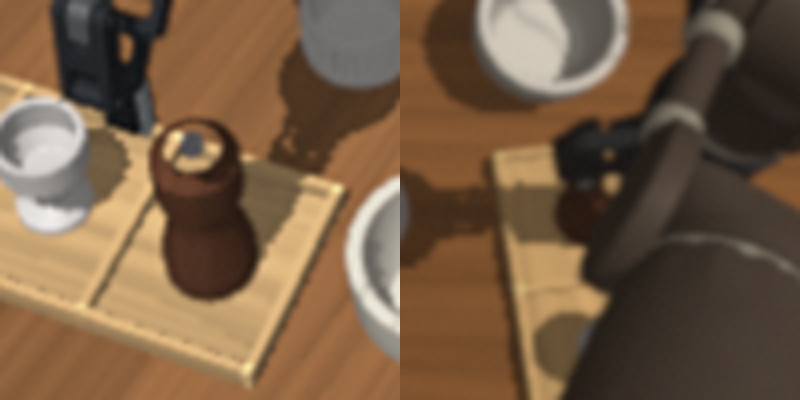

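The mill stands upright in the far compartment, with its nut near (190,145) in the crop. Next, the ramekin.

send_rows --series '[{"slide": [-4,0,0.4],"twist": [-0.004,0,0.003],"gripper": 0},{"slide": [-8.5,0,0.8],"twist": [-0.008,0,0.006],"gripper": 0},{"slide": [-13,1,1.2],"twist": [-0.008,0,0.006],"gripper": 0},{"slide": [-16.4,2.5,1.5],"twist": [-0.008,0,0.006],"gripper": 0},{"slide": [-16.4,2.5,1.5],"twist": [-0.008,0,0.006],"gripper": 0}]'

```text
clock: 14.85
ee_pos: [0.6062, -0.1249, 0.1414]
tool_rot: [-0.535, 0.539, -0.466, 0.453]
ft_force: [-0.2, 0.1, -0.5]
gripper_width: 0.0858
```

send_rows --series '[{"slide": [0,0,0],"twist": [0,0,0],"gripper": 0}]'

```text
clock: 14.95
ee_pos: [0.6054, -0.1242, 0.1397]
tool_rot: [-0.535, 0.54, -0.466, 0.452]
ft_force: [0.3, -0.2, 0.9]
gripper_width: 0.0854
```

```bash
python3 -c "
from h import *
st();go(.613,-.1322,.006,98.6);look('r1',[.613,-.1322,.06])"
```

```text
t 14.95 p [ 0.6054 -0.1242  0.1397] jaw -81.0 down [-0.02   0.008 -1.   ] F [ 0.3 -0.2  0.9] w 0.0854 j6 1.14
slide [1.06, 13.35, 0.88] twist [0.019, 0.007, -0.011] rows>= 3
```

View pics/r1.png

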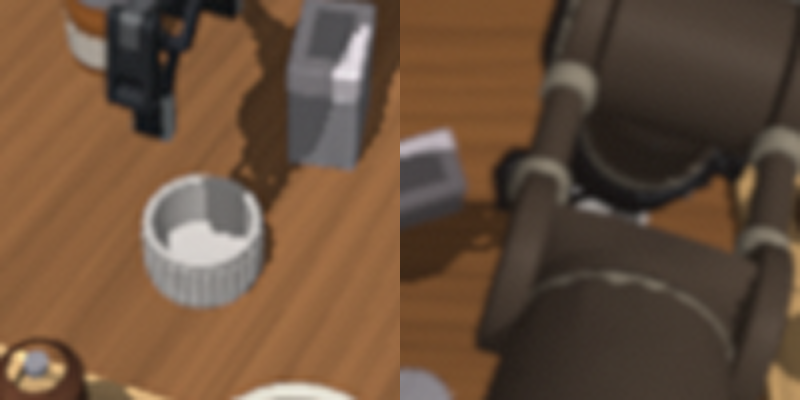

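The ramekin sits below at (205,240) with the tin clear to its right. The arm is still off by about 1 cm and 1°, so I'm correcting sideways first.

send_rows --series '[{"slide": [1.1,2,0.9],"twist": [0.019,0.007,-0.011],"gripper": 0},{"slide": [1.1,4,0.9],"twist": [0.019,0.007,-0.011],"gripper": 0},{"slide": [1.1,6,0.9],"twist": [0.019,0.007,-0.011],"gripper": 0},{"slide": [1.1,6,0.9],"twist": [0.019,0.007,-0.011],"gripper": 0},{"slide": [1.1,6,0.9],"twist": [0.019,0.007,-0.011],"gripper": 0}]'

```text
clock: 15.55
ee_pos: [0.6141, -0.1349, 0.0791]
tool_rot: [-0.535, 0.536, -0.462, 0.461]
ft_force: [-0.2, 0.2, 0.2]
gripper_width: 0.0853
```

```bash
python3 -c "
from h import *
st();go(.613,-.1322,.006,98.6);look('r2',[.613,-.1322,.06])"
```

```text
t 15.55 p [ 0.6141 -0.1349  0.0791] jaw -81.6 down [-0.002  0.001 -1.   ] F [-0.2  0.2  0.2] w 0.0853 j6 1.14
slide [-0.27, 7.31, -0.06] twist [0.001, -0.003, -0.001] rows>= 2
```

View pics/r2.png

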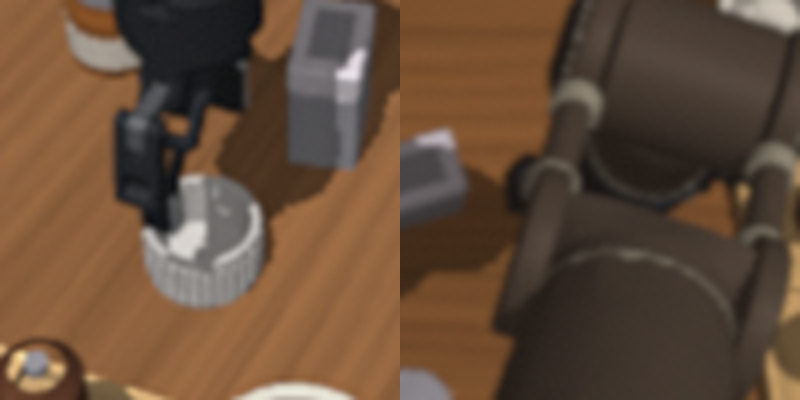

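```bash
python3 -c "
from h import *
P=[.613,-.1322,.06]; p=w2px('scene',P)[0].astype(int)-50
a=np.radians(-81.6);X=np.array([np.cos(a),np.sin(a),0]);Z=np.array([-X[1],X[0],0])
for h in (.0,.013):
  for d in (.0425,.057,-.0425):
   q=[np.array([.6141,-.1349,.079+h])+d*X+k*Z for k in (-.011,.011)]; print(h,d,((w2px('scene',q)-p)*4).round().tolist())
im=cv2.imread('pics/r2.png')[:,:400];cv2.imwrite('pics/r2b.png',cv2.resize(im[80:320,80:280],None,fx=2.4,fy=2.4))
"
```

```text
0.0 0.0425 [[150.0, 234.0], [187.0, 246.0]]
0.0 0.057 [[139.0, 254.0], [177.0, 266.0]]
0.0 -0.0425 [[210.0, 124.0], [246.0, 135.0]]
0.013 0.0425 [[148.0, 219.0], [186.0, 230.0]]
0.013 0.057 [[137.0, 239.0], [176.0, 251.0]]
0.013 -0.0425 [[209.0, 109.0], [246.0, 119.0]]
```

View pics/r2b.png

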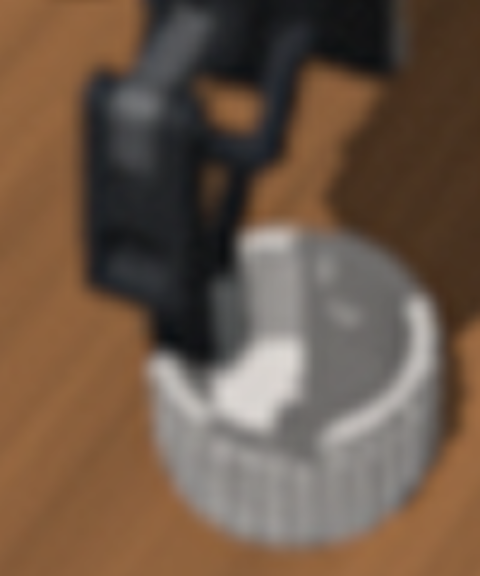

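The finger tip appears at about (145..180,229), close to the projection for an open finger at this pose, so calibration is fine. Descending.

send_rows --series '[{"slide": [-0.3,1.5,0],"twist": [0,-0.003,0],"gripper": 0},{"slide": [-0.3,3,0],"twist": [0,-0.003,0],"gripper": 0},{"slide": [-0.3,4.5,0],"twist": [0,-0.003,0],"gripper": 0},{"slide": [-0.3,5.5,0],"twist": [0,-0.003,0],"gripper": 0},{"slide": [-0.3,5.5,0],"twist": [0,-0.003,0],"gripper": 0}]'

```text
clock: 16.15
ee_pos: [0.6126, -0.131, 0.0226]
tool_rot: [-0.536, 0.537, -0.462, 0.459]
ft_force: [0.5, -0.5, 0.8]
gripper_width: 0.0855
```

```bash
python3 -c "
from h import *
st();go(.613,-.1322,.006,98.6);look('r3',[.613,-.1322,.06])"
```

```text
t 16.15 p [ 0.6126 -0.131   0.0226] jaw -81.3 down [-0.004  0.002 -1.   ] F [ 0.5 -0.5  0.8] w 0.0855 j6 1.14
slide [0.13, 1.66, 0.02] twist [0.003, 0.001, -0.002] rows>= 1
```

View pics/r3.png

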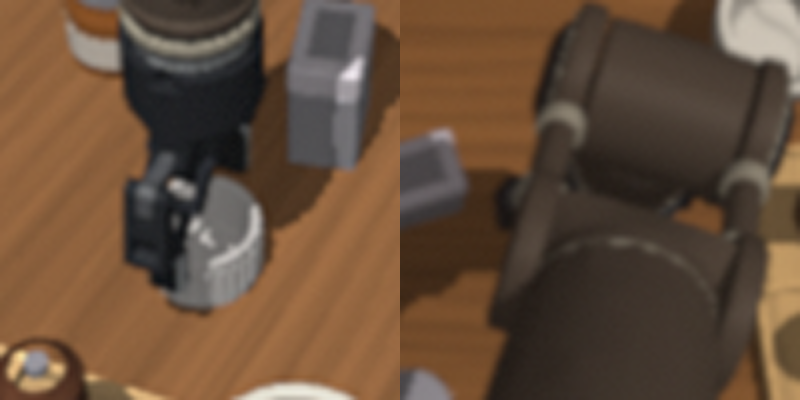

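The near finger is outside the ramekin wall and the far one is hidden. Force is near zero. Finishing the descent and closing.

send_rows --series '[{"slide": [0.1,0.8,0],"twist": [0.003,0,-0.002],"gripper": 0},{"slide": [0.1,1.5,0],"twist": [0.003,0,-0.002],"gripper": 0},{"slide": [0.1,1.5,0],"twist": [0.003,0,-0.002],"gripper": 0},{"slide": [0.1,1.5,0],"twist": [0.003,0,-0.002],"gripper": 0.1},{"slide": [0.1,1.5,0],"twist": [0.003,0,-0.002],"gripper": 0.2}]'

```text
clock: 16.75
ee_pos: [0.615, -0.1326, 0.0101]
tool_rot: [0.537, -0.536, 0.46, -0.462]
ft_force: [0.2, 2.5, 0.2]
gripper_width: 0.0682
```

send_rows --series '[{"slide": [0,0,0],"twist": [0,0,0],"gripper": 0.4},{"slide": [0,0,0],"twist": [0,0,0],"gripper": 0.6},{"slide": [0,0,0],"twist": [0,0,0],"gripper": 0.6},{"slide": [0,0,0],"twist": [0,0,0],"gripper": 0.6}]' --grip_force 35

```text
clock: 17.15
ee_pos: [0.6156, -0.1327, 0.0107]
tool_rot: [0.537, -0.535, 0.459, -0.463]
ft_force: [1.0, 0.1, 3.0]
gripper_width: 0.0637
```

```bash
python3 -c "
from h import *
st();go(.432,-.323,.13,98.6)"
```

```text
t 17.15 p [ 0.6156 -0.1327  0.0107] jaw -81.4 down [ 0.005 -0.001 -1.   ] F [1.  0.1 3. ] w 0.0637 j6 1.14
slide [16.08, -12.0, -20.95] twist [-0.005, 0.001, 0.002] rows>= 6
```

The ramekin is held (64 mm wide). Lifting.

send_rows --series '[{"slide": [0,-1,0],"twist": [0,0,0],"gripper": 0.6},{"slide": [0,-3,0],"twist": [0,0,0],"gripper": 0.6},{"slide": [0,-6,0],"twist": [0,0,0],"gripper": 0.6},{"slide": [0,-9,0],"twist": [0,0,0],"gripper": 0.6},{"slide": [0,-11.5,0],"twist": [0,0,0],"gripper": 0.6}]'

```text
clock: 17.65
ee_pos: [0.6148, -0.1326, 0.1272]
tool_rot: [0.537, -0.535, 0.459, -0.463]
ft_force: [0.6, 0.4, -1.4]
gripper_width: 0.0643
```

```bash
python3 -c "
from h import *
st();go(.432,-.323,.13,98.6);look('r4',[.613,-.1322,.1])"
```

```text
t 17.65 p [ 0.6148 -0.1326  0.1272] jaw -81.4 down [ 0.005 -0.001 -1.   ] F [ 0.6  0.4 -1.4] w 0.0643 j6 1.14
slide [16.08, -0.35, -20.93] twist [-0.005, 0.001, 0.002] rows>= 6
```

View pics/r4.png

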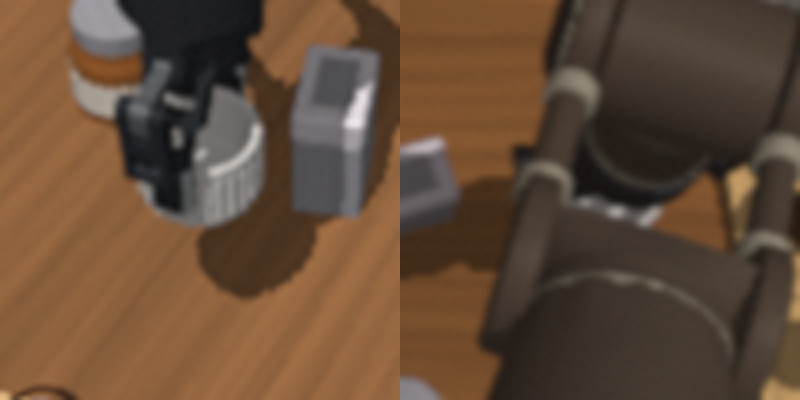

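The ramekin is off the worktop, held level. Carrying it to the near compartment.

send_rows --series '[{"slide": [2,-0.3,-2.6],"twist": [-0.005,0,0.002],"gripper": 0.6},{"slide": [4.8,-0.3,-6.2],"twist": [-0.005,0,0.002],"gripper": 0.6},{"slide": [7.5,-0.3,-9.8],"twist": [-0.005,0,0.002],"gripper": 0.6},{"slide": [10.2,-0.3,-13.3],"twist": [-0.005,0,0.002],"gripper": 0.6},{"slide": [12.8,-0.3,-16.6],"twist": [-0.005,0,0.002],"gripper": 0.6}]'

```text
clock: 18.25
ee_pos: [0.4705, -0.2852, 0.1301]
tool_rot: [0.537, -0.535, 0.459, -0.462]
ft_force: [0.5, -0.4, -2.0]
gripper_width: 0.0644
```

```bash
python3 -c "
from h import *
st();go(.432,-.323,.10,98.6)"
```

```text
t 18.25 p [ 0.4705 -0.2852  0.1301] jaw -81.3 down [ 0.005 -0.001 -1.   ] F [ 0.5 -0.4 -2. ] w 0.0644 j6 0.79
slide [3.16, 2.99, -4.39] twist [-0.005, 0.001, 0.002] rows>= 2
```

send_rows --series '[{"slide": [2,0,-2.8],"twist": [-0.005,0,0.002],"gripper": 0.6},{"slide": [3.2,0,-4.4],"twist": [-0.005,0,0.002],"gripper": 0.6},{"slide": [3.2,1.5,-4.4],"twist": [-0.005,0,0.002],"gripper": 0.6},{"slide": [3.2,3.5,-4.4],"twist": [-0.005,0,0.002],"gripper": 0.6},{"slide": [3.2,5.5,-4.4],"twist": [-0.005,0,0.002],"gripper": 0.6}]'

```text
clock: 18.75
ee_pos: [0.4315, -0.3224, 0.0726]
tool_rot: [0.537, -0.536, 0.462, -0.46]
ft_force: [0.7, 0.1, -2.0]
gripper_width: 0.0637
```

send_rows --series '[{"slide": [0,1,0],"twist": [0,0,0],"gripper": 0.6},{"slide": [0,1,0],"twist": [0,0,0],"gripper": 0.6}]'

```text
clock: 18.95
ee_pos: [0.4295, -0.3196, 0.0592]
tool_rot: [0.537, -0.536, 0.464, -0.457]
ft_force: [-0.3, -0.4, -1.3]
gripper_width: 0.064
```

```bash
python3 -c "
from h import *
st();go(.432,-.323,.0165,98.6);look('r5',[.432,-.323,.04])"
```

```text
t 18.95 p [ 0.4295 -0.3196  0.0592] jaw -81.3 down [-0.006  0.007 -1.   ] F [-0.3 -0.4 -1.3] w 0.064 j6 0.7
slide [0.41, 4.26, 0.22] twist [0.005, 0.001, -0.008] rows>= 1
```

View pics/r5.png

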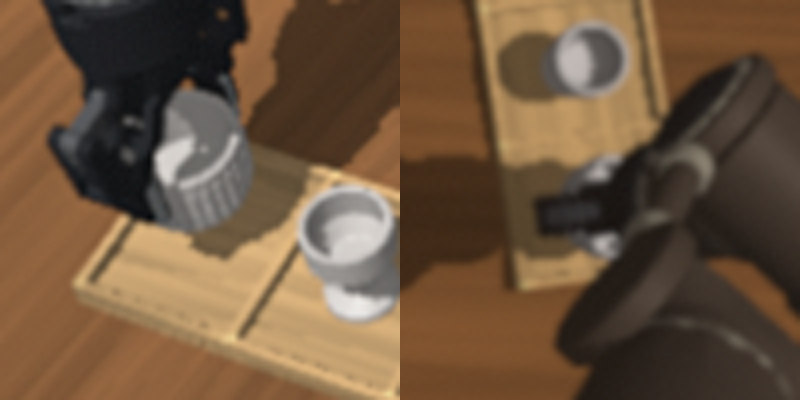

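```bash
python3 -c "
import cv2
im=cv2.imread('pics/r5.png')[:,:400];cv2.imwrite('pics/r5b.png',cv2.resize(im[60:260,100:300],None,fx=3,fy=3,interpolation=2))
"
```

```text
(no output)
```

View pics/r5b.png

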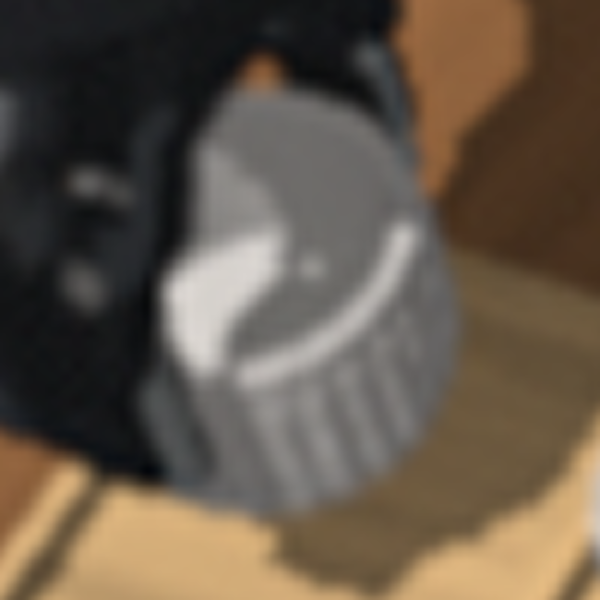

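The ramekin hides partly behind the fingers and its tilt is hard to judge by eye. I'll project where an upright rim and foot should lie.

```bash
python3 -c "
from h import *
im=cv2.imread('pics/r5.png')[:,:400]
p=w2px('scene',[.432,-.323,.04])[0].astype(int)-50
a=np.linspace(0,2*np.pi,40)
big=cv2.resize(im[60:260,100:300],None,fx=3,fy=3,interpolation=2)
for z,r,c in ((.0485,.032,(0,255,0)),(.0905,.033,(0,0,255))):
  q=w2px('scene',np.c_[.4295+r*np.cos(a),-.3196+r*np.sin(a),a*0+z])-p
  q=(q*4-[100,60])*3
  cv2.polylines(big,[q.astype(int)],True,c,1)
cv2.imwrite('pics/r5c.png',big)
"
```

```text
(no output)
```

View pics/r5c.png

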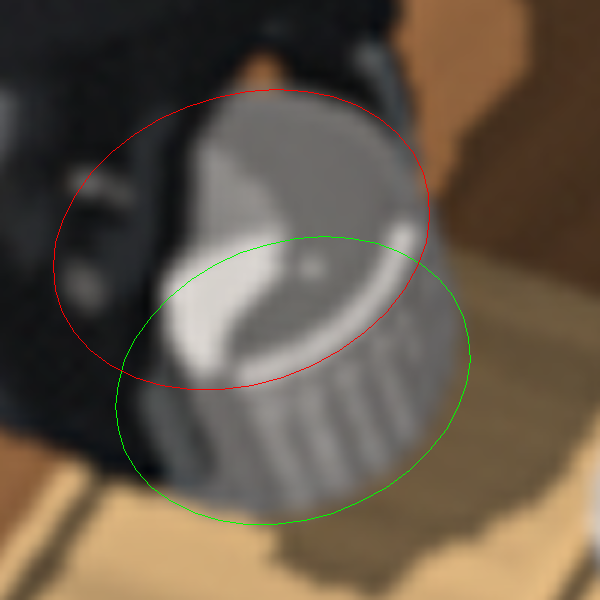

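The projected upright rim and foot match the picture, so the ramekin is level. Lowering.

send_rows --series '[{"slide": [0.4,1,0.2],"twist": [0.005,0,-0.008],"gripper": 0.6},{"slide": [0.4,2,0.2],"twist": [0.005,0,-0.008],"gripper": 0.6},{"slide": [0.4,3,0.2],"twist": [0.005,0,-0.008],"gripper": 0.6},{"slide": [0.4,3.7,0.2],"twist": [0.005,0,-0.008],"gripper": 0.6},{"slide": [0.4,3.7,0.2],"twist": [0.005,0,-0.008],"gripper": 0.6}]'

```text
clock: 19.55
ee_pos: [0.4329, -0.3242, 0.0233]
tool_rot: [-0.536, 0.536, -0.46, 0.462]
ft_force: [-0.4, 0.2, -1.8]
gripper_width: 0.064
```

send_rows --series '[{"slide": [0,0,0],"twist": [0,0,0],"gripper": 0.6}]'

```text
clock: 19.65
ee_pos: [0.433, -0.3243, 0.0232]
tool_rot: [-0.536, 0.536, -0.46, 0.462]
ft_force: [0.5, 0.3, -1.3]
gripper_width: 0.0642
```

```bash
python3 -c "
from h import *
st();go(.432,-.323,.0165,98.6)"
```

```text
t 19.65 p [ 0.433  -0.3243  0.0232] jaw -81.3 down [ 0.002 -0.002 -1.   ] F [ 0.5  0.3 -1.3] w 0.0642 j6 0.7
slide [-0.15, 0.67, -0.08] twist [-0.002, 0.001, 0.002] rows>= 1
```

send_rows --series '[{"slide": [-0.1,0.2,0],"twist": [-0.002,0,0.002],"gripper": 0.6},{"slide": [-0.1,0.4,0],"twist": [-0.002,0,0.002],"gripper": 0.6},{"slide": [-0.1,0.6,0],"twist": [-0.002,0,0.002],"gripper": 0.6},{"slide": [-0.1,0.75,0],"twist": [-0.002,0,0.002],"gripper": 0.6},{"slide": [-0.1,0.75,0],"twist": [-0.002,0,0.002],"gripper": 0.6}]'

```text
clock: 20.15
ee_pos: [0.4329, -0.3235, 0.0166]
tool_rot: [-0.536, 0.537, -0.461, 0.461]
ft_force: [-2.3, 1.7, 4.4]
gripper_width: 0.0643
```

```bash
python3 -c "
from h import *
st()"
```

```text
t 20.15 p [ 0.4329 -0.3235  0.0166] jaw -81.3 down [-0.001 -0.    -1.   ] F [-2.3  1.7  4.4] w 0.0643 j6 0.7
```

Contact at +4.4 N, at the expected height. I'll open only part way so the finger backs stay clear of the walls, then rise.

send_rows --series '[{"slide": [0,0,0],"twist": [0,0,0],"gripper": 0.2},{"slide": [0,0,0],"twist": [0,0,0],"gripper": 0.12},{"slide": [0,0,0],"twist": [0,0,0],"gripper": 0.1},{"slide": [0,0,0],"twist": [0,0,0],"gripper": 0.1},{"slide": [0,-0.5,0],"twist": [0,0,0],"gripper": 0.1}]'

```text
clock: 20.65
ee_pos: [0.4323, -0.323, 0.0211]
tool_rot: [-0.536, 0.537, -0.462, 0.46]
ft_force: [-0.6, 0.1, -0.6]
gripper_width: 0.0769
```

send_rows --series '[{"slide": [0,-1,0],"twist": [0,0,0],"gripper": 0.1},{"slide": [0,-2.5,0],"twist": [0,0,0],"gripper": 0.1},{"slide": [0,-6,0],"twist": [0,0,0],"gripper": 0},{"slide": [0,-11,0],"twist": [0,0,0],"gripper": 0},{"slide": [0,-15,0],"twist": [0,0,0],"gripper": 0}]'

```text
clock: 21.15
ee_pos: [0.4332, -0.3236, 0.1748]
tool_rot: [-0.536, 0.537, -0.46, 0.461]
ft_force: [1.0, -0.5, -0.2]
gripper_width: 0.0856
```

```bash
python3 -c "
from h import *
st();look('r6',[.432,-.323,.04]);go(.46,.124,.2,46.6)"
```

```text
t 21.15 p [ 0.4332 -0.3236  0.1748] jaw -81.3 down [ 0.    -0.001 -1.   ] F [ 1.  -0.5 -0.2] w 0.0856 j6 0.7
slide [-44.21, -2.43, 9.08] twist [-0.013, 0.909, 0.007] rows>= 10
```

View pics/r6.png

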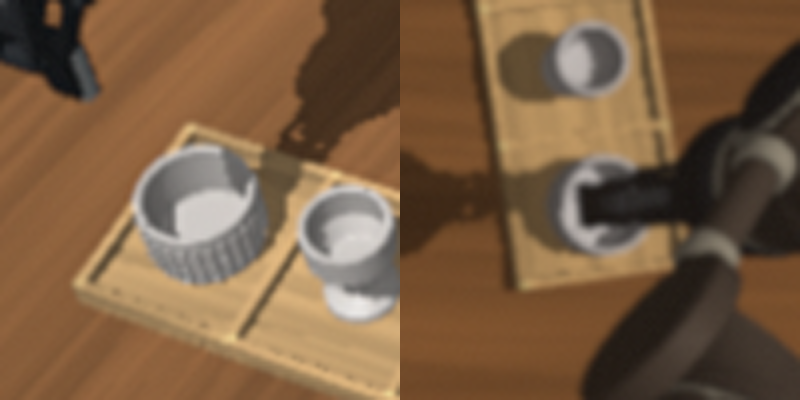

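The ramekin stands flat in the near compartment, with its rim at (198,200) in the crop. For the mug I'll turn the jaw the long way round (anticlockwise) to keep the last joint within its range.

send_rows --series '[{"slide": [-44.2,-2.4,9.1],"twist": [0,-2.23,0],"gripper": 0},{"slide": [-44.2,-2.4,9.1],"twist": [0,-2.23,0],"gripper": 0},{"slide": [-44.2,-2.4,9.1],"twist": [0,-2.23,0],"gripper": 0},{"slide": [-44.2,-2.4,9.1],"twist": [0,-2.23,0],"gripper": 0},{"slide": [-44.2,-2.4,9.1],"twist": [0,-2.23,0],"gripper": 0}]'

```text
clock: 21.75
ee_pos: [0.4475, -0.0722, 0.1876]
tool_rot: [-0.666, 0.67, -0.23, 0.231]
ft_force: [0.6, -0.2, 0.3]
gripper_width: 0.0854
```

```bash
sed -i 's/for k in (0,180):/for k in K:/; s/def go(x,y,z,yaw,st=None)/def go(x,y,z,yaw,K=(0,180),st=None)/' h.py; python3 -c "
from h import *
st();go(.46,.124,.18,46.6,K=(0,))"
```

```text
t 21.75 p [ 0.4475 -0.0722  0.1876] jaw -38.1 down [-0.    -0.006 -1.   ] F [ 0.6 -0.2  0.3] w 0.0854 j6 0.42
slide [-11.11, 0.65, 16.22] twist [0.006, -1.477, -0.001] rows>= 10
```

send_rows --series '[{"slide": [-11.1,0.6,16.2],"twist": [0,-1.477,0],"gripper": 0},{"slide": [-11.1,0.6,16.2],"twist": [0,-1.477,0],"gripper": 0},{"slide": [-11.1,0.6,16.2],"twist": [0,-1.477,0],"gripper": 0},{"slide": [-11.1,0.6,16.2],"twist": [0,-1.477,0],"gripper": 0},{"slide": [-11.1,0.6,16.2],"twist": [0,-1.477,0],"gripper": 0}]'

```text
clock: 22.25
ee_pos: [0.4596, 0.129, 0.1809]
tool_rot: [-0.705, 0.708, 0.033, -0.033]
ft_force: [0.6, -1.2, -0.2]
gripper_width: 0.0855
```

```bash
python3 -c "
from h import *
st();go(.46,.124,.15,46.6,K=(0,))"
```

```text
t 22.25 p [0.4596 0.129  0.1809] jaw 5.4 down [ 0.    -0.004 -1.   ] F [ 0.6 -1.2 -0.2] w 0.0855 j6 0.09
slide [-0.01, 3.1, -0.49] twist [0.003, -0.72, -0.001] rows>= 5
```

send_rows --series '[{"slide": [0,1,-0.5],"twist": [0,-0.72,0],"gripper": 0},{"slide": [0,2,-0.5],"twist": [0,-0.72,0],"gripper": 0},{"slide": [0,3,-0.5],"twist": [0,-0.72,0],"gripper": 0},{"slide": [0,3,-0.5],"twist": [0,-0.72,0],"gripper": 0},{"slide": [0,3,-0.5],"twist": [0,-0.72,0],"gripper": 0}]'

```text
clock: 22.75
ee_pos: [0.4593, 0.1239, 0.1507]
tool_rot: [-0.647, 0.65, 0.281, -0.282]
ft_force: [0.3, 0.4, 0.5]
gripper_width: 0.085
```

send_rows --series '[{"slide": [0,0,0],"twist": [0,0,0],"gripper": 0}]'

```text
clock: 22.85
ee_pos: [0.4591, 0.1239, 0.1509]
tool_rot: [-0.647, 0.65, 0.281, -0.282]
ft_force: [0.1, 0.5, -0.1]
gripper_width: 0.0852
```

```bash
python3 -c "
from h import *
st();go(.46,.124,.1,46.6,K=(0,));look('g1',[.46,.124,.1])"
```

```text
t 22.85 p [0.4591 0.1239 0.1509] jaw 46.9 down [-0.001 -0.004 -1.   ] F [ 0.1  0.5 -0.1] w 0.0852 j6 -0.64
slide [0.09, 5.09, -0.05] twist [0.002, 0.006, -0.003] rows>= 2
```

View pics/g1.png

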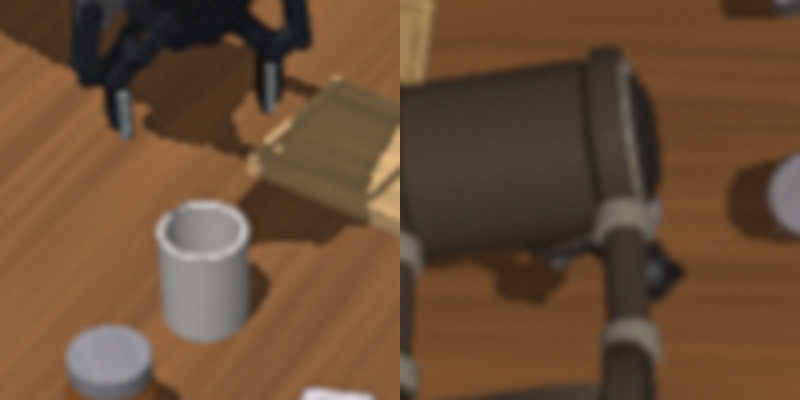

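The fingers bracket the mug symmetrically at (122,120) and (270,90), and the handle is hidden behind. Descending.

send_rows --series '[{"slide": [0.1,3,0],"twist": [0,0,0],"gripper": 0},{"slide": [0.1,6,0],"twist": [0,0,0],"gripper": 0},{"slide": [0.1,8,0],"twist": [0,0,0],"gripper": 0},{"slide": [0.1,8.5,0],"twist": [0,0,0],"gripper": 0},{"slide": [0.1,8.5,0],"twist": [0,0,0],"gripper": 0}]'

```text
clock: 23.45
ee_pos: [0.4591, 0.1241, 0.0654]
tool_rot: [-0.648, 0.65, 0.279, -0.282]
ft_force: [-0.6, -0.3, -0.1]
gripper_width: 0.0855
```

```bash
python3 -c "
from h import *
st();go(.46,.124,.025,46.6,K=(0,));look('g2',[.46,.124,.07])"
```

```text
t 23.45 p [0.4591 0.1241 0.0654] jaw 46.7 down [-0.003 -0.004 -1.   ] F [-0.6 -0.3 -0.1] w 0.0855 j6 -0.64
slide [0.07, 4.04, -0.07] twist [0.001, 0.002, -0.005] rows>= 1
```

View pics/g2.png

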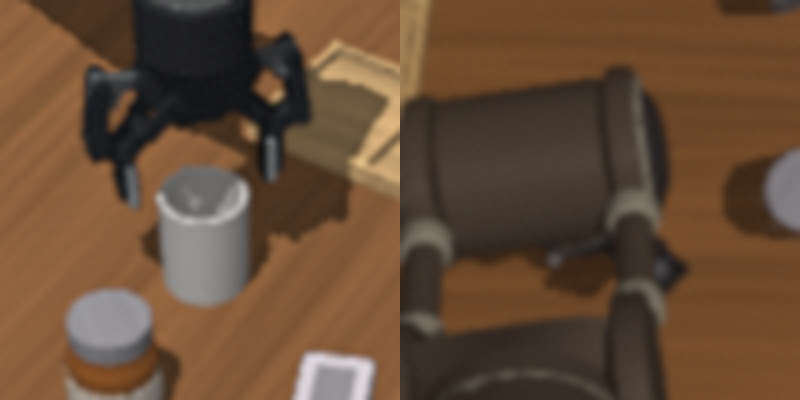

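The tips at (132,195) and (270,170) straddle the rim at (203,195) with clearance. Going down and closing.

send_rows --series '[{"slide": [0,1.5,0],"twist": [0,0,0],"gripper": 0},{"slide": [0,3,0],"twist": [0,0,0],"gripper": 0},{"slide": [0,4,0],"twist": [0,0,0],"gripper": 0},{"slide": [0,4,0],"twist": [0,0,0],"gripper": 0},{"slide": [0,4,0],"twist": [0,0,0],"gripper": 0.15}]'

```text
clock: 24.05
ee_pos: [0.4613, 0.1244, 0.0275]
tool_rot: [-0.648, 0.65, 0.281, -0.28]
ft_force: [0.9, 0.3, 0.3]
gripper_width: 0.0737
```

send_rows --series '[{"slide": [0,0,0],"twist": [0,0,0],"gripper": 0.3},{"slide": [0,0,0],"twist": [0,0,0],"gripper": 0.45},{"slide": [0,0,0],"twist": [0,0,0],"gripper": 0.6},{"slide": [0,0,0],"twist": [0,0,0],"gripper": 0.6}]' --grip_force 35

```text
clock: 24.45
ee_pos: [0.4621, 0.1245, 0.0285]
tool_rot: [-0.648, 0.651, 0.281, -0.28]
ft_force: [-1.7, -1.5, 5.2]
gripper_width: 0.0578
```

```bash
python3 -c "
from h import *
st();look('g3',[.46,.124,.05])"
```

```text
t 24.45 p [0.4621 0.1245 0.0285] jaw 46.7 down [ 0.004 -0.003 -1.   ] F [-1.7 -1.5  5.2] w 0.0578 j6 -0.64
```

View pics/g3.png

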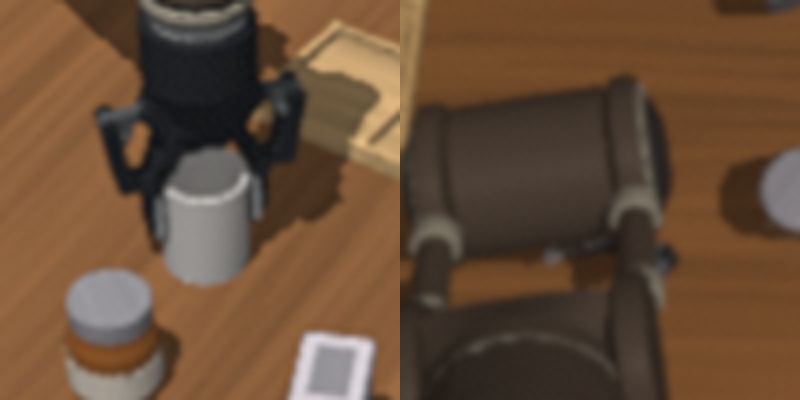

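The mug is held (58 mm wide) and upright. Lifting, then carrying and turning it so the handle points along the tray's +y.

send_rows --series '[{"slide": [0,-1,0],"twist": [0,0,0],"gripper": 0.6},{"slide": [0,-3,0],"twist": [0,0,0],"gripper": 0.6},{"slide": [0,-6,0],"twist": [0,0,0],"gripper": 0.6},{"slide": [0,-8,0],"twist": [0,0,0],"gripper": 0.6},{"slide": [0,-8,0],"twist": [0,0,0],"gripper": 0.6}]'

```text
clock: 25.05
ee_pos: [0.4646, 0.1254, 0.1116]
tool_rot: [-0.647, 0.651, 0.284, -0.277]
ft_force: [1.8, 0.3, -2.3]
gripper_width: 0.0581
```

```bash
python3 -c "
from h import *
st();go(.4607,.3303,.11,-5.2,K=(0,));look('g4',[.46,.124,.08])"
```

```text
t 25.05 p [0.4646 0.1254 0.1116] jaw 46.7 down [ 0.011 -0.002 -1.   ] F [ 1.8  0.3 -2.3] w 0.0581 j6 -0.64
slide [14.66, 0.13, 14.33] twist [0.006, 0.907, 0.01] rows>= 7
```

View pics/g4.png

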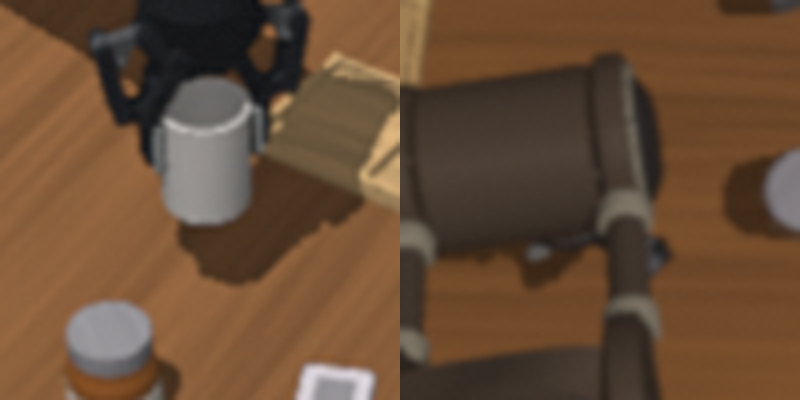

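The mug hangs level above the worktop. Carrying it.

send_rows --series '[{"slide": [1.5,0,1.4],"twist": [0,0.12,0],"gripper": 0.6},{"slide": [4,0,4],"twist": [0,0.25,0],"gripper": 0.6},{"slide": [7,0,6.8],"twist": [0,0.38,0.005],"gripper": 0.6},{"slide": [10,0,9.8],"twist": [0,0.51,0.005],"gripper": 0.6},{"slide": [12.5,0,12.2],"twist": [0,0.64,0.005],"gripper": 0.6}]'

```text
clock: 25.65
ee_pos: [0.4568, 0.3006, 0.1058]
tool_rot: [-0.702, 0.707, 0.059, -0.062]
ft_force: [-0.0, 0.2, -1.8]
gripper_width: 0.0579
```

```bash
python3 -c "
from h import *
st();go(.4607,.3303,.08,-5.2,K=(0,))"
```

```text
t 25.65 p [0.4568 0.3006 0.1058] jaw 9.8 down [-0.004 -0.007 -1.   ] F [-0.   0.2 -1.8] w 0.0579 j6 0.34
slide [0.9, 2.56, 2.87] twist [0.007, 0.262, -0.004] rows>= 2
```

send_rows --series '[{"slide": [0.5,0,1.5],"twist": [0.007,0.13,-0.004],"gripper": 0.6},{"slide": [0.9,0.5,2.9],"twist": [0.007,0.262,-0.004],"gripper": 0.6},{"slide": [0.9,1.3,2.9],"twist": [0.007,0.262,-0.004],"gripper": 0.6},{"slide": [0.9,2.5,2.9],"twist": [0.007,0.262,-0.004],"gripper": 0.6},{"slide": [0.9,2.5,2.9],"twist": [0.007,0.262,-0.004],"gripper": 0.6}]'

```text
clock: 26.15
ee_pos: [0.4579, 0.328, 0.077]
tool_rot: [-0.705, 0.708, -0.034, 0.03]
ft_force: [-0.7, -0.7, -2.6]
gripper_width: 0.0578
```

send_rows --series '[{"slide": [0,0,0],"twist": [0,0,0],"gripper": 0.6}]'

```text
clock: 26.25
ee_pos: [0.4575, 0.3269, 0.0761]
tool_rot: [-0.705, 0.708, -0.034, 0.029]
ft_force: [-0.1, 0.6, -1.4]
gripper_width: 0.0579
```

```bash
python3 -c "
from h import *
st();go(.4607,.3303,.0345,-5.2,K=(0,));look('g5',[.47,.32,.05])"
```

```text
t 26.25 p [0.4575 0.3269 0.0761] jaw -5.1 down [-0.008 -0.005 -1.   ] F [-0.1  0.6 -1.4] w 0.0579 j6 0.63
slide [0.32, 4.15, 0.39] twist [0.006, 0.001, -0.007] rows>= 1
```

View pics/g5.png

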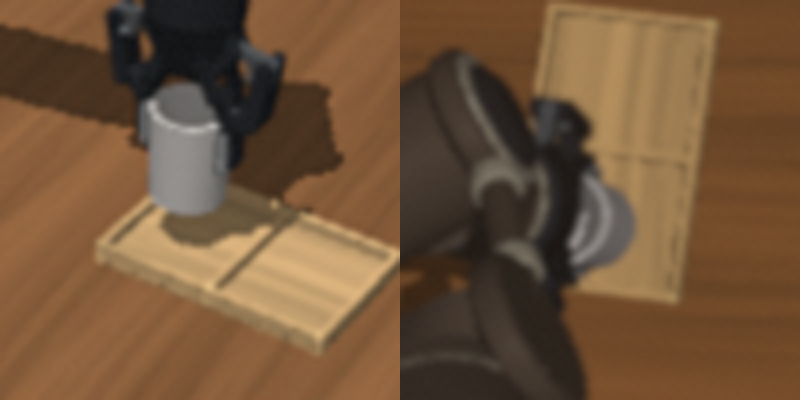

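The mug is over the near compartment, at (188,150) in the scene crop. Lowering.

send_rows --series '[{"slide": [0.3,1,0.4],"twist": [0.006,0,-0.007],"gripper": 0.6},{"slide": [0.3,2,0.4],"twist": [0.006,0,-0.007],"gripper": 0.6},{"slide": [0.3,3,0.4],"twist": [0.006,0,-0.007],"gripper": 0.6},{"slide": [0.3,3.6,0.4],"twist": [0.006,0,-0.007],"gripper": 0.6},{"slide": [0.3,3.6,0.4],"twist": [0.006,0,-0.007],"gripper": 0.6}]'

```text
clock: 26.85
ee_pos: [0.4591, 0.3296, 0.0386]
tool_rot: [-0.706, 0.707, -0.033, 0.031]
ft_force: [-0.4, -0.7, -1.8]
gripper_width: 0.0578
```

send_rows --series '[{"slide": [0,0,0],"twist": [0,0,0],"gripper": 0.6}]'

```text
clock: 26.95
ee_pos: [0.4592, 0.3297, 0.0385]
tool_rot: [-0.706, 0.707, -0.033, 0.031]
ft_force: [-0.1, 0.3, -1.2]
gripper_width: 0.0574
```

```bash
python3 -c "
from h import *
st();go(.4607,.3303,.0345,-5.2,K=(0,))"
```

```text
t 26.95 p [0.4592 0.3297 0.0385] jaw -5.2 down [-0.003 -0.001 -1.   ] F [-0.1  0.3 -1.2] w 0.0574 j6 0.63
slide [0.14, 0.4, 0.07] twist [0.002, 0.001, -0.003] rows>= 1
```

send_rows --series '[{"slide": [0.1,0.2,0],"twist": [0.002,0,-0.003],"gripper": 0.6},{"slide": [0.1,0.35,0],"twist": [0.002,0,-0.003],"gripper": 0.6},{"slide": [0.1,0.5,0],"twist": [0.002,0,-0.003],"gripper": 0.6},{"slide": [0.1,0.5,0],"twist": [0.002,0,-0.003],"gripper": 0.6}]'

```text
clock: 27.35
ee_pos: [0.4605, 0.33, 0.0345]
tool_rot: [0.707, -0.706, 0.032, -0.032]
ft_force: [-2.0, -0.7, 4.4]
gripper_width: 0.0578
```

```bash
python3 -c "
from h import *
st()"
```

```text
t 27.35 p [0.4605 0.33   0.0345] jaw -5.2 down [ 0.     0.001 -1.   ] F [-2.  -0.7  4.4] w 0.0578 j6 0.63
```

Contact at +4.4 N. Releasing.

send_rows --series '[{"slide": [0,0,0],"twist": [0,0,0],"gripper": 0.25},{"slide": [0,0,0],"twist": [0,0,0],"gripper": 0.15},{"slide": [0,0,0],"twist": [0,0,0],"gripper": 0.08},{"slide": [0,0,0],"twist": [0,0,0],"gripper": 0.05},{"slide": [0,-0.3,0],"twist": [0,0,0],"gripper": 0.05}]'

```text
clock: 27.85
ee_pos: [0.4602, 0.3297, 0.0371]
tool_rot: [0.706, -0.706, 0.032, -0.032]
ft_force: [-0.3, -0.2, 0.8]
gripper_width: 0.081
```

send_rows --series '[{"slide": [0,-2,0],"twist": [0,0,0],"gripper": 0},{"slide": [0,-4,0],"twist": [0,0,0],"gripper": 0},{"slide": [0,-8,0],"twist": [0,0,0],"gripper": 0},{"slide": [0,-12,0],"twist": [0,0,0],"gripper": 0},{"slide": [0,-15,0],"twist": [0,0,0],"gripper": 0}]'

```text
clock: 28.35
ee_pos: [0.461, 0.3301, 0.19]
tool_rot: [0.707, -0.706, 0.031, -0.032]
ft_force: [-0.3, 0.2, 0.3]
gripper_width: 0.0857
```

```bash
python3 -c "
from h import *
st();go(.6263,-.006,.18,19.9,K=(0,));look('g6',[.47,.32,.05])"
```

```text
t 28.35 p [0.461  0.3301 0.19  ] jaw -5.2 down [ 0.002  0.002 -1.   ] F [-0.3  0.2  0.3] w 0.0857 j6 0.63
slide [19.48, 0.97, -32.0] twist [-0.001, -0.437, 0.002] rows>= 8
```

View pics/g6.png

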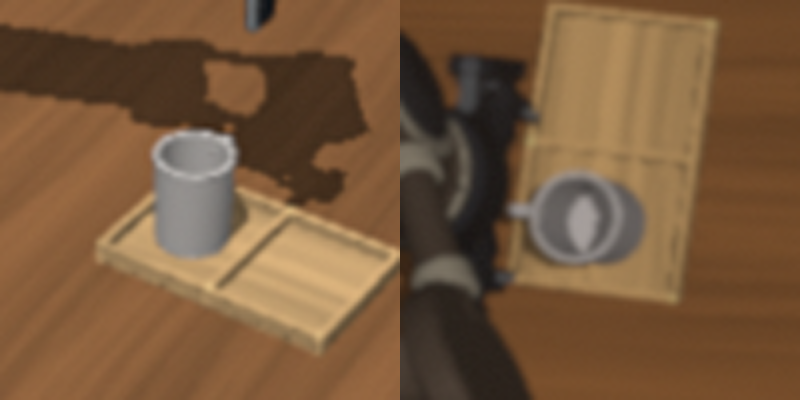

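The mug stands upright in the near compartment, and the top view shows its handle pointing to the outer long side. Last, the tin.

send_rows --series '[{"slide": [19.5,0.5,-32],"twist": [0,-0.437,0],"gripper": 0},{"slide": [19.5,0.5,-32],"twist": [0,-0.437,0],"gripper": 0},{"slide": [19.5,0.5,-32],"twist": [0,-0.437,0],"gripper": 0},{"slide": [19.5,0.5,-32],"twist": [0,-0.437,0],"gripper": 0},{"slide": [19.5,0.5,-32],"twist": [0,-0.437,0],"gripper": 0}]'

```text
clock: 28.95
ee_pos: [0.5674, 0.1162, 0.1863]
tool_rot: [0.698, -0.695, -0.126, 0.119]
ft_force: [0.7, 1.3, -0.5]
gripper_width: 0.0853
```

```bash
python3 -c "
from h import *
st();go(.6263,-.006,.16,19.9,K=(0,))"
```

```text
t 28.95 p [0.5674 0.1162 0.1863] jaw 19.9 down [ 0.008  0.006 -1.   ] F [ 0.7  1.3 -0.5] w 0.0853 j6 -0.23
slide [1.34, 2.6, -13.5] twist [-0.003, 0.001, 0.009] rows>= 3
```

send_rows --series '[{"slide": [0.4,0.5,-4.5],"twist": [-0.003,0,0.009],"gripper": 0},{"slide": [0.9,1,-9],"twist": [-0.003,0,0.009],"gripper": 0},{"slide": [1.2,2,-12],"twist": [-0.003,0,0.009],"gripper": 0},{"slide": [1.3,2.6,-13.5],"twist": [-0.003,0,0.009],"gripper": 0},{"slide": [1.3,2.6,-13.5],"twist": [-0.003,0,0.009],"gripper": 0}]'

```text
clock: 29.45
ee_pos: [0.6248, -0.0075, 0.1577]
tool_rot: [0.697, -0.696, -0.12, 0.123]
ft_force: [-1.1, 1.3, 0.4]
gripper_width: 0.0853
```

send_rows --series '[{"slide": [0,0,0],"twist": [0,0,0],"gripper": 0},{"slide": [0,0,0],"twist": [0,0,0],"gripper": 0}]'

```text
clock: 29.65
ee_pos: [0.6238, -0.0059, 0.1573]
tool_rot: [0.697, -0.696, -0.12, 0.124]
ft_force: [-0.0, 0.4, 0.3]
gripper_width: 0.0853
```

```bash
python3 -c "
from h import *
st();go(.6263,-.006,.12,19.9,K=(0,));look('t1',[.6263,-.006,.09])"
```

```text
t 29.65 p [ 0.6238 -0.0059  0.1573] jaw 19.9 down [-0.005  0.001 -1.   ] F [-0.   0.4  0.3] w 0.0853 j6 -0.43
slide [0.25, 3.73, -0.1] twist [-0.003, -0.0, -0.004] rows>= 1
```

View pics/t1.png

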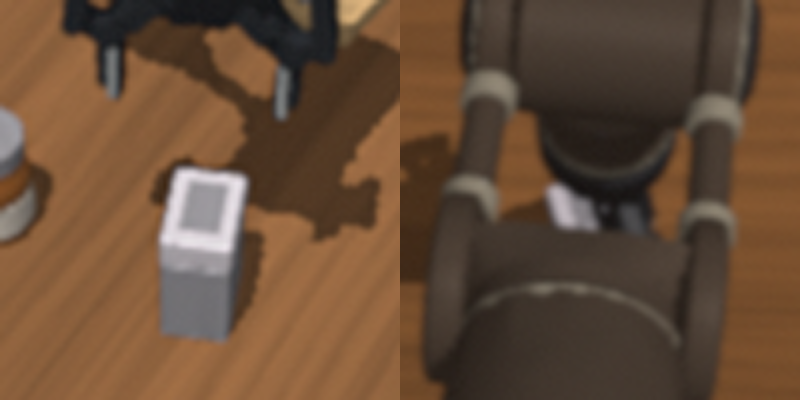

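The tin, with its lid at (205,210), is undisturbed below and centred between the fingers. Descending.

send_rows --series '[{"slide": [0.2,2.5,-0.1],"twist": [-0.003,0,-0.004],"gripper": 0},{"slide": [0.2,5,-0.1],"twist": [-0.003,0,-0.004],"gripper": 0},{"slide": [0.2,7.5,-0.1],"twist": [-0.003,0,-0.004],"gripper": 0},{"slide": [0.2,8.5,-0.1],"twist": [-0.003,0,-0.004],"gripper": 0},{"slide": [0.2,8.5,-0.1],"twist": [-0.003,0,-0.004],"gripper": 0}]'

```text
clock: 30.25
ee_pos: [0.6246, -0.0052, 0.0715]
tool_rot: [0.696, -0.696, -0.122, 0.123]
ft_force: [0.1, 0.7, 0.9]
gripper_width: 0.0854
```

```bash
python3 -c "
from h import *
st();go(.6263,-.006,.04,19.9,K=(0,));look('t2',[.6263,-.006,.09])"
```

```text
t 30.25 p [ 0.6246 -0.0052  0.0715] jaw 20.0 down [-0.002 -0.    -1.   ] F [0.1 0.7 0.9] w 0.0854 j6 -0.43
slide [0.14, 3.15, -0.14] twist [-0.001, 0.001, -0.002] rows>= 1
```

View pics/t2.png

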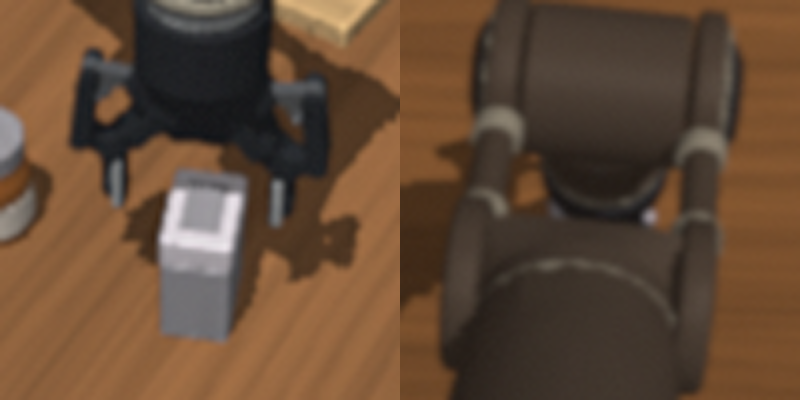

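The fingers stand evenly on both sides of the lid, at (115,195) and (280,215). Continuing down and closing slowly.

send_rows --series '[{"slide": [0.1,1.5,-0.1],"twist": [0,0,0],"gripper": 0},{"slide": [0.1,3,-0.1],"twist": [0,0,0],"gripper": 0},{"slide": [0.1,3.1,-0.1],"twist": [0,0,0],"gripper": 0},{"slide": [0.1,3.1,-0.1],"twist": [0,0,0],"gripper": 0.1},{"slide": [0.1,3.1,-0.1],"twist": [0,0,0],"gripper": 0.25}]'

```text
clock: 30.85
ee_pos: [0.6285, -0.0064, 0.043]
tool_rot: [-0.696, 0.697, 0.123, -0.121]
ft_force: [0.3, 0.5, 0.3]
gripper_width: 0.0647
```

send_rows --series '[{"slide": [0,0,0],"twist": [0,0,0],"gripper": 0.4},{"slide": [0,0,0],"twist": [0,0,0],"gripper": 0.5},{"slide": [0,0,0],"twist": [0,0,0],"gripper": 0.7},{"slide": [0,0,0],"twist": [0,0,0],"gripper": 0.8},{"slide": [0,0,0],"twist": [0,0,0],"gripper": 0.8}]' --grip_force 30

```text
clock: 31.35
ee_pos: [0.629, -0.0065, 0.0436]
tool_rot: [-0.696, 0.697, 0.124, -0.121]
ft_force: [-0.2, -0.2, 3.8]
gripper_width: 0.0425
```

```bash
python3 -c "
from h import *
st();look('t3',[.6263,-.006,.07])"
```

```text
t 31.35 p [ 0.629  -0.0065  0.0436] jaw 19.9 down [ 0.004 -0.001 -1.   ] F [-0.2 -0.2  3.8] w 0.0425 j6 -0.43
```

View pics/t3.png

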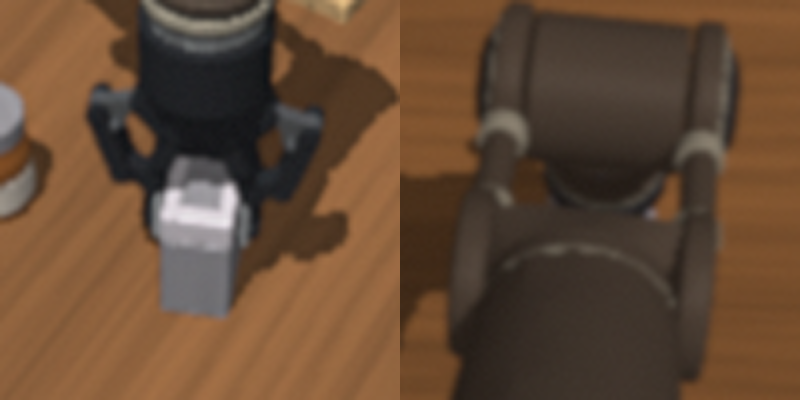

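The tin is held squarely (42.5 mm wide). Lifting.

send_rows --series '[{"slide": [0,-1,0],"twist": [0,0,0],"gripper": 0.8},{"slide": [0,-3,0],"twist": [0,0,0],"gripper": 0.8},{"slide": [0,-6.5,0],"twist": [0,0,0],"gripper": 0.8},{"slide": [0,-10,0],"twist": [0,0,0],"gripper": 0.8},{"slide": [0,-11,0],"twist": [0,0,0],"gripper": 0.8}]'

```text
clock: 31.95
ee_pos: [0.6314, -0.0065, 0.1582]
tool_rot: [-0.695, 0.698, 0.126, -0.118]
ft_force: [1.0, -0.3, -1.1]
gripper_width: 0.0424
```

```bash
python3 -c "
from h import *
st();go(.5553,.3217,.155,84.8,K=(0,))"
```

```text
t 31.95 p [ 0.6314 -0.0065  0.1582] jaw 19.9 down [ 0.012 -0.001 -1.   ] F [ 1.  -0.3 -1.1] w 0.0424 j6 -0.43
slide [4.03, 0.19, 33.45] twist [0.01, -1.132, 0.006] rows>= 8
```

send_rows --series '[{"slide": [0.3,0,2.5],"twist": [0.002,-0.12,0],"gripper": 0.8},{"slide": [0.8,0,6.5],"twist": [0.005,-0.25,0],"gripper": 0.8},{"slide": [1.3,0.1,11],"twist": [0.01,-0.38,0],"gripper": 0.8},{"slide": [1.8,0.1,15.5],"twist": [0.01,-0.52,0],"gripper": 0.8},{"slide": [2.4,0.1,20],"twist": [0.01,-0.66,0],"gripper": 0.8}]'

```text
clock: 32.45
ee_pos: [0.584, 0.1908, 0.1548]
tool_rot: [0.62, -0.617, -0.345, 0.341]
ft_force: [0.3, -0.2, -2.0]
gripper_width: 0.0429
```

```bash
python3 -c "
from h import *
st();go(.5553,.3217,.155,84.8,K=(0,))"
```

```text
t 32.45 p [0.584  0.1908 0.1548] jaw 58.0 down [ 0.003  0.006 -1.   ] F [ 0.3 -0.2 -2. ] w 0.0429 j6 -0.77
slide [9.58, 0.05, 9.36] twist [0.001, -0.467, 0.006] rows>= 4
```

send_rows --series '[{"slide": [2.7,0,2.6],"twist": [0,-0.13,0.003],"gripper": 0.8},{"slide": [5.2,0,5],"twist": [0,-0.26,0.006],"gripper": 0.8},{"slide": [7.5,0,7.3],"twist": [0,-0.38,0.006],"gripper": 0.8},{"slide": [9.3,0,9.1],"twist": [0,-0.467,0.006],"gripper": 0.8},{"slide": [9.6,0,9.4],"twist": [0,-0.467,0.006],"gripper": 0.8}]'

```text
clock: 32.95
ee_pos: [0.5531, 0.3246, 0.154]
tool_rot: [0.522, -0.521, -0.478, 0.478]
ft_force: [-0.6, -0.9, -1.2]
gripper_width: 0.0429
```

send_rows --series '[{"slide": [0,0,0],"twist": [0,0,0],"gripper": 0.8},{"slide": [0,0,0],"twist": [0,0,0],"gripper": 0.8}]'

```text
clock: 33.15
ee_pos: [0.5523, 0.3237, 0.1528]
tool_rot: [0.522, -0.521, -0.476, 0.479]
ft_force: [-0.1, -0.9, -1.8]
gripper_width: 0.0427
```

```bash
python3 -c "
from h import *
st();go(.5553,.3217,.08,84.8,K=(0,));look('t4',[.52,.32,.08])"
```

```text
t 33.15 p [0.5523 0.3237 0.1528] jaw 85.0 down [-0.004 -0.001 -1.   ] F [-0.1 -0.9 -1.8] w 0.0427 j6 -1.02
slide [-0.16, 7.28, -0.34] twist [-0.003, 0.003, -0.001] rows>= 2
```

View pics/t4.png

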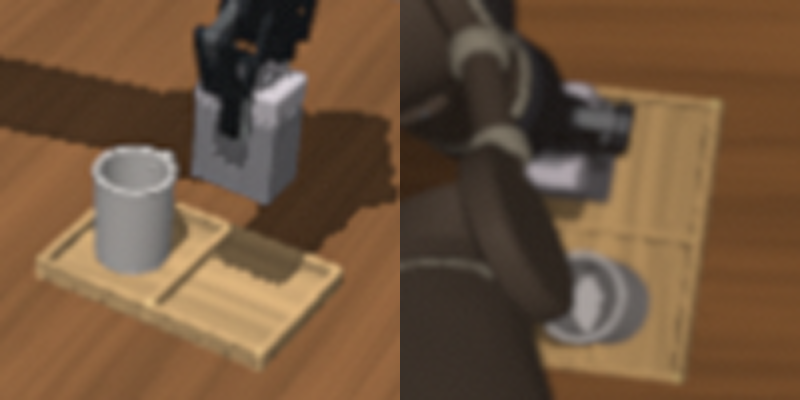

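The tin is level above the far compartment, with the mug clear. Lowering.

send_rows --series '[{"slide": [-0.2,2,-0.3],"twist": [-0.003,0.003,0],"gripper": 0.8},{"slide": [-0.2,4.5,-0.3],"twist": [-0.003,0.003,0],"gripper": 0.8},{"slide": [-0.2,7,-0.3],"twist": [-0.003,0.003,0],"gripper": 0.8},{"slide": [-0.2,8.3,-0.3],"twist": [-0.003,0.003,0],"gripper": 0.8},{"slide": [-0.2,8.8,-0.3],"twist": [-0.003,0.003,0],"gripper": 0.8}]'

```text
clock: 33.75
ee_pos: [0.5547, 0.3194, 0.0635]
tool_rot: [-0.523, 0.523, 0.475, -0.478]
ft_force: [0.4, -0.4, -2.5]
gripper_width: 0.0424
```

send_rows --series '[{"slide": [0,0,0],"twist": [0,0,0],"gripper": 0.8},{"slide": [0,0,0],"twist": [0,0,0],"gripper": 0.8}]'

```text
clock: 33.95
ee_pos: [0.5555, 0.3194, 0.0643]
tool_rot: [-0.523, 0.523, 0.475, -0.477]
ft_force: [0.3, 0.0, -0.1]
gripper_width: 0.0425
```

```bash
python3 -c "
from h import *
st();go(.5553,.3217,.0495,84.8,K=(0,))"
```

```text
t 33.95 p [0.5555 0.3194 0.0643] jaw 84.6 down [-0.001 -0.002 -1.   ] F [ 0.3  0.  -0.1] w 0.0425 j6 -1.02
slide [0.23, 1.48, 0.04] twist [-0.001, -0.003, -0.002] rows>= 1
```

send_rows --series '[{"slide": [0.2,0.4,0],"twist": [0,0,0],"gripper": 0.8},{"slide": [0.2,0.8,0],"twist": [0,0,0],"gripper": 0.8},{"slide": [0.2,1.1,0],"twist": [0,0,0],"gripper": 0.8},{"slide": [0.2,1.2,0],"twist": [0,0,0],"gripper": 0.8},{"slide": [0.2,1.2,0],"twist": [0,0,0],"gripper": 0.8}]'

```text
clock: 34.45
ee_pos: [0.5554, 0.3213, 0.052]
tool_rot: [-0.523, 0.523, 0.475, -0.477]
ft_force: [-0.1, 0.0, -1.4]
gripper_width: 0.0428
```

```bash
python3 -c "
from h import *
st();go(.5553,.3217,.0495,84.8,K=(0,))"
```

```text
t 34.45 p [0.5554 0.3213 0.052 ] jaw 84.7 down [-0.002 -0.002 -1.   ] F [-0.1  0.  -1.4] w 0.0428 j6 -1.02
slide [0.04, 0.25, 0.01] twist [-0.002, -0.003, -0.003] rows>= 1
```

send_rows --series '[{"slide": [0,0.15,0],"twist": [-0.002,0,-0.003],"gripper": 0.8},{"slide": [0,0.3,0],"twist": [-0.002,0,-0.003],"gripper": 0.8},{"slide": [0,0.35,0],"twist": [-0.002,0,-0.003],"gripper": 0.8},{"slide": [0,0.35,0],"twist": [-0.002,0,-0.003],"gripper": 0.8}]'

```text
clock: 34.85
ee_pos: [0.5555, 0.3214, 0.0497]
tool_rot: [0.523, -0.523, -0.476, 0.476]
ft_force: [-2.4, -0.6, 5.5]
gripper_width: 0.0426
```

```bash
python3 -c "
from h import *
st()"
```

```text
t 34.85 p [0.5555 0.3214 0.0497] jaw 84.7 down [ 0.  0. -1.] F [-2.4 -0.6  5.5] w 0.0426 j6 -1.02
```

Contact at +5.5 N. Releasing and rising.

send_rows --series '[{"slide": [0,0,0],"twist": [0,0,0],"gripper": 0.4},{"slide": [0,0,0],"twist": [0,0,0],"gripper": 0.25},{"slide": [0,0,0],"twist": [0,0,0],"gripper": 0.1},{"slide": [0,0,0],"twist": [0,0,0],"gripper": 0.05},{"slide": [0,-0.3,0],"twist": [0,0,0],"gripper": 0.05}]'

```text
clock: 35.35
ee_pos: [0.555, 0.3211, 0.0521]
tool_rot: [0.523, -0.523, -0.476, 0.476]
ft_force: [-0.4, -0.6, -0.1]
gripper_width: 0.0811
```

send_rows --series '[{"slide": [0,-2,0],"twist": [0,0,0],"gripper": 0},{"slide": [0,-5,0],"twist": [0,0,0],"gripper": 0},{"slide": [0,-9,0],"twist": [0,0,0],"gripper": 0},{"slide": [0,-14,0],"twist": [0,0,0],"gripper": 0},{"slide": [0,-17,0],"twist": [0,0,0],"gripper": 0}]'

```text
clock: 35.85
ee_pos: [0.5568, 0.3219, 0.2266]
tool_rot: [-0.522, 0.523, 0.478, -0.474]
ft_force: [0.6, 0.8, 0.5]
gripper_width: 0.0856
```

```bash
python3 -c "
from h import *
st();go(.42,.05,.3,84.8,K=(0,))"
```

```text
t 35.85 p [0.5568 0.3219 0.2266] jaw 84.7 down [ 0.004  0.002 -1.   ] F [0.6 0.8 0.5] w 0.0856 j6 -1.02
slide [-28.33, -7.46, 11.06] twist [0.004, -0.002, 0.003] rows>= 7
```

Moving the arm aside for a clear view of everything.

send_rows --series '[{"slide": [-4.5,-1.5,1.8],"twist": [0,0,0],"gripper": 0},{"slide": [-9,-3,3.6],"twist": [0,0,0],"gripper": 0},{"slide": [-13.5,-4.5,5.4],"twist": [0,0,0],"gripper": 0},{"slide": [-18,-6,7.2],"twist": [0,0,0],"gripper": 0},{"slide": [-22,-7,9],"twist": [0,0,0],"gripper": 0}]'

```text
clock: 36.35
ee_pos: [0.4457, 0.1097, 0.2969]
tool_rot: [-0.522, 0.524, 0.478, -0.474]
ft_force: [0.1, -0.3, 0.8]
gripper_width: 0.0853
```

send_rows --series '[{"slide": [0,0,4],"twist": [0,0,0],"gripper": 0},{"slide": [0,0,8],"twist": [0,0,0],"gripper": 0},{"slide": [0,0,8],"twist": [0,0,0],"gripper": 0},{"slide": [0,0,8],"twist": [0,0,0],"gripper": 0}]'

```text
clock: 36.75
ee_pos: [0.366, 0.1171, 0.2969]
tool_rot: [-0.521, 0.524, 0.479, -0.473]
ft_force: [0.4, 0.0, 0.2]
gripper_width: 0.0855
```

```bash
python3 -c "
from h import *
st()
for n in ('scene','top'): cv2.imwrite(f'pics/{n}9.png',cv2.resize(read_camera(n)[:,:,::-1],(800,600),interpolation=2))"
```

```text
t 36.75 p [0.366  0.1171 0.2969] jaw 84.7 down [ 0.009  0.003 -1.   ] F [0.4 0.  0.2] w 0.0855 j6 -1.28
```

View pics/scene9.png

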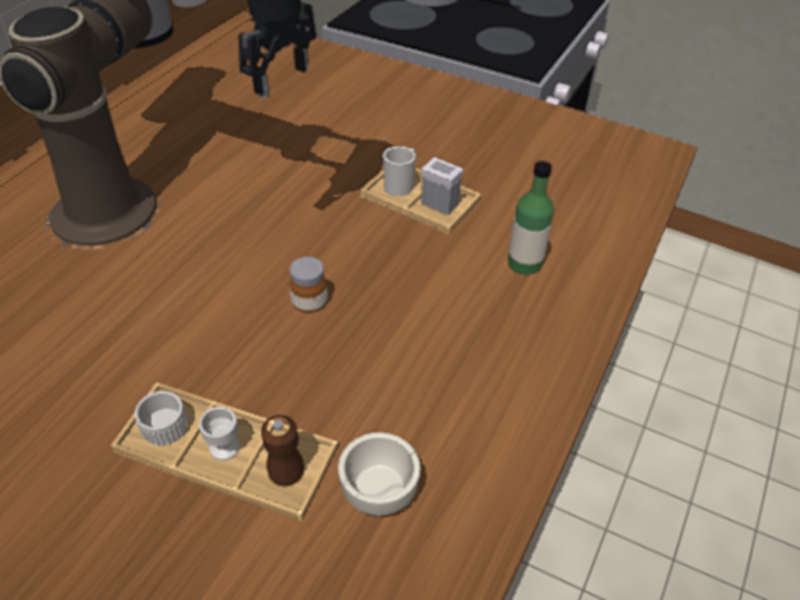

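View pics/top9.png

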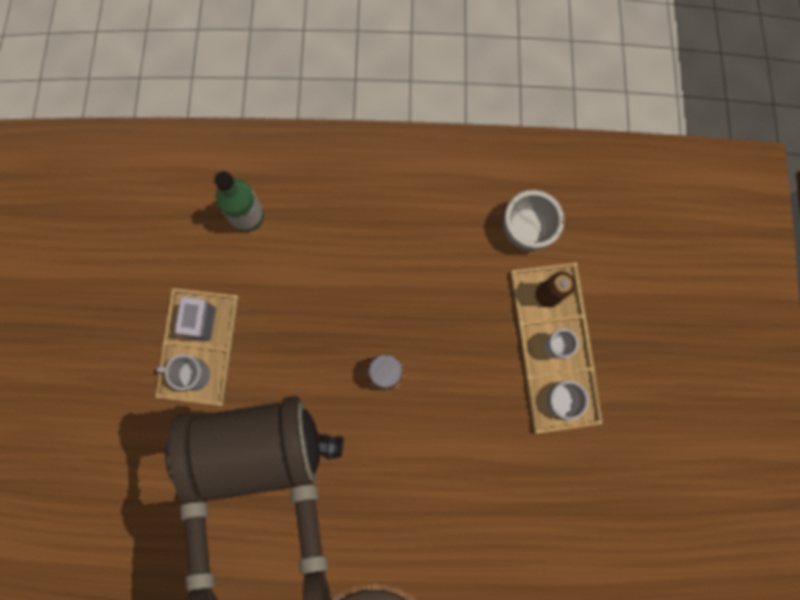

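Both views show all five items upright in their compartments. The ramekin, egg cup and mill sit in the long tray at (162,418), (220,432) and (284,450) in the scene view, and the mug and tin in the short tray at (399,170) and (441,185). The jam jar, bottle and mortar are where they were.

```bash
python3 -c "
from bench import *
print(hand_in())"
```

```text
the job is handed in; nothing more can be done
None
```

Both breakfast sets are made up, and I handed the job in at about 37 s of the 122 s allowed.

- **Long tray:** the egg cup stands in the middle compartment, the pepper mill in the far one and the ramekin in the near one.
- **Short tray:** the mug stands in the near compartment with its handle pointing along the tray's +y side, and the tea tin in the far one. I placed things in the order listed.
- **Setting down:** I lowered each item until the wrist force showed 4–7 N of contact, at the expected floor height (about 6 mm above the worktop), before opening the gripper.
- **Final check:** the last pictures from both cameras show all five items upright in their compartments. The jam jar, oil bottle and mortar show no visible movement, and the arm is clear of everything.
- **What failed or disagreed:**
  - One move call was refused because a row lacked its twist, and I resent it.
  - The two cameras differed by up to about 4–5 mm on some items, so I averaged them.
  - The arm overshot by up to 1 cm after fast moves, which I corrected before each descent.

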